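# Free the bottles from a barred carrier and lay them out between timer and dish

## Robot

A 6-joint arm with a two-finger parallel gripper is mounted at the origin on a cart in front of the work surface, level with it; the furniture and walls round the work are solid. World frame = base frame: x ahead of the robot, y to its left, z up, the work surface at z = 0. Lengths are in m, angles in rad, forces in N, time in s.
With the tool pointing down it reaches from about 0.35 to 0.85 m from the base axis. Payload 8.1 kg.
Tool frame: the origin (TCP) lies at the very end of the fingers, on their centre line; the grasp point (between the pads) lies 19 mm behind it (pinch_z is the distance from the TCP to the grasp point, in m); z points along the fingers, y is the direction in which the jaws open and shut (so a half turn about z gives the same grasp; the last joint's range is limited). The gripper opens to 93 mm and grips with 3 to 60 N. Pads are 15 mm wide; open, the fingers measure 128 mm over their backs; the gripper's body (75 mm by 188 mm) begins 65 mm behind the grasp point.
Start: joints at [-1.311, 0.13, 1.488, -0, 1.523, -0.085], TCP at [0.203, -0.565, 0.219] pointing down, gripper open.
Joint ranges: [-2.96, 2.96], [-0.89, 2.26], [0.02, 2.5], [-1.34, 4.48], [0, 2.73], [-2.66, 2.66]. Speed limits (rad/s): [2.39, 2.39, 2.79, 3.14, 3.14, 3.14].

## Interface

Orientations are given as a rotation vector (axis times angle).
In Python, from plant import * gives the robot as it stands.
- The arm moves only by the tool move_arm, never from a script. Its argument "series" is a list of rows, each a list of 7 numbers: the shift along the tool's x, y, z each as a share of 10 cm, from -1 to 1, then the turn, a rotation vector about the tool's x, y, z each as a share of 180 degrees, from -1 to 1, then the opening, from -1 (shut) to 1 (fully open). In form: [[dx, dy, dz, rx, ry, rz, jaw], ...]. A call has 1 to 8 rows; each row is the pose to reach, as a shift and turn from the pose commanded when the call began, along the tool's axes at that moment, turning the shorter way round; what a row does not reach only later rows make up. A row lasts 1/10 s, in which the tool goes at most 50 mm and 8.59 degrees, less where a joint would pass 70% of its speed; a pose out of reach is approached as far as the arm can. A call with a number of a shift or a turn outside -1 to 1 is refused whole. A call with a gripper value outside its range is refused whole. The fingers move at their own pace and stop on an object; "squeeze" is the grip in N (left out, the last holds). Time passes only in rows, so rows that repeat a pose let the fingers close. It gives the time, the measured TCP pose, the force and the opening at its end, in the units of the state.
- read_state(): the state, without advancing time (a new reading comes with each control period).
- read_camera(name): name is "scene" or "side" or "wrist"; returns a dict with "frame" (480x640x3 uint8, red, green, blue), "K" (3x3 intrinsics, pixels), "rvec" (rotation vector, rad) and "tvec" (3), from world to camera coordinates, as OpenCV has them. Camera axes: x right, y down, z forward; pixel columns grow to the right and rows downward; lengths in m; the calibration is good to about 2 mm. A picture is of the moment at which its call begins. There is no depth.
- close_job(): hands the job in, once; it reports no verdict.
The state is a dict: "t": time; "q": joint angles; "dq": joint speeds; "joint_torque": joint torques, N m; "tool_pos": TCP position; "orientation": TCP orientation; "force": force on the tool from outside, world axes, zero at the start; "wrist_torque": the same for the moment, N m; "opening": finger opening in m.
Only numpy, scipy, OpenCV 4.12 (cv2) and the standard library are available. Lean on these libraries where they do the work, as an engineer would, in place of code of your own. Each camera call takes 0.05 s, during which the arm holds its last target.

## Task

First lift the retaining bar straight up out of the carrier's two brackets and lay it, centred and grip tab up, in the two notches of the low empty rest. Then take the three bottles out and stand them upright in the three shallow seats of the grey bench strip: the brown bottle in the end seat next to the timer, the small white dropper bottle in the end seat next to the petri dish, and the squat jar in the seat between them. Do not shift the timer or the dish or knock a bottle over.

Things in the scene. Friction and masses are not known exactly. Their poses are not given: they have to be found in the camera images.
- carrier: Fixed bottle carrier, base 64 x 206 mm. Round seats (2 mm play, 6 mm lip) along its y axis: brown bottle y -50 mm (seat floor z 6), jar y 0 (z 46, on a pillar), dropper bottle y +50 (z 40, pillar); all tops at z 108. Bracket plates at y +-95, 44 mm wide, open flared notch 14 mm wide, floor z 110, prongs to z 130. Origin: centre of underside; at yaw 0 x points away from the robot, y left.
- bar: Loose steel retaining bar, 0.09 kg, lying in the carrier's notches 2 mm above the bottle tops: 216 mm long (its y axis), 10 mm wide, 10 high, with a black grip tab on its middle, 12 mm thick (x), 36 mm long (y), from z 10 to 40 mm. Origin: centre of the bar's underside. Same end for end: either way round will do.
- bar_rest: Fixed low empty rest for the bar: base 60 x 180 mm, two steel bracket plates at y -75 and +75 mm, 44 mm wide in x, each with an open flared notch 14 mm wide, floor z 30 mm, prongs to z 50. The bar lies in it along its y axis, centred, underside at z 30 mm. Origin: centre of the underside, on the desk; axes as the carrier's.
- brown_bottle: Brown bottle with black dropper bulb, loose, 33 mm diameter with straight sides up to 56 mm height, a sloping shoulder, a collar 24 mm wide up to 77 mm and the bulb 13 mm wide up to 102 mm. About 0.09 kg. Grip the brown body. Origin: centre of the underside; z along the bottle.
- jar: Squat clear jar with white lid, loose, 41 mm diameter, 62 mm high (the lid, 38 mm wide, is the top 16 mm). About 0.08 kg. Grip body or lid. Origin: centre of the underside; z up.
- dropper_bottle: Small white dropper bottle with a pointed cap, loose, 24 mm diameter up to 46 mm height, cap 15 mm wide up to 68 mm. About 0.04 kg. Grip below the cap. Origin: centre of the underside; z up.
- strip: Grey bench strip, fixed: 66 x 206 x 10 mm, with three equal round seats 48 mm in diameter and 4 mm deep (floor at z = 6 mm) in a row along its y axis at y = -72, 0 and +72 mm. Origin: centre of the underside, on the desk; at yaw 0 x points away from the robot, y to its left.
- lab_timer: Flat white square lab timer with a display, 66 x 66 x 19 mm, loose, beyond one end of the strip (148 mm from its centre); which end varies. Stays where it is. Origin: centre of the underside.
- petri_dish: Round petri dish, 63 mm diameter, 16 mm high, loose, beyond the other end of the strip (148 mm from its centre). Stays where it is. Origin: centre of the underside.
Not all that is in view belongs to the job. Of the things shaped like the jar, the clear one is meant.

How it is judged:
On the way:
1. the bar lies in both notches of the low rest, let go, while the three bottles still stand in the carrier (x of bar in the frame of bar_rest between -0.006 and 0.006 m and y of bar in the frame of bar_rest between -0.02 and 0.02 m and z of bar in the frame of bar_rest between 0.026 and 0.034 m and angle between the y axis of bar and the y axis of bar_rest, either way round below 0.06 rad and angle between bar's own z axis and vertical below 0.15 rad and horizontal distance between each of brown_bottle, dropper_bottle and carrier below 0.062 m and z of brown_bottle in the frame of carrier between 0 and 0.012 m and horizontal distance between jar and carrier below 0.012 m and z of jar in the frame of carrier between 0.04 and 0.052 m and z of dropper_bottle in the frame of carrier between 0.034 and 0.046 m and contact force between the fingers and bar below 0.1 N), for 0.2 s.
At the end, for the whole second after the job is handed in: Brown bottle in the end seat by the timer, dropper bottle in the end seat by the dish, jar between: each within 14 mm of its seat centre, on the seat floor, upright within 0.1 rad. Bar in both rest notches, tab up (20 mm lengthwise). Timer and dish within 15 mm of their start. All at rest (((y of lab_timer in the frame of strip above 0.1 m and x of brown_bottle in the frame of strip between -0.014 and 0.014 m and y of brown_bottle in the frame of strip between 0.058 and 0.086 m and z of brown_bottle in the frame of strip between 0.0035 and 0.0085 m and angle between each of brown_bottle, jar, dropper_bottle's own z axis and vertical below 0.1 rad and x of jar in the frame of strip between -0.014 and 0.014 m and y of jar in the frame of strip between -0.014 and 0.014 m and z of jar in the frame of strip between 0.0035 and 0.0085 m and x of dropper_bottle in the frame of strip between -0.014 and 0.014 m and y of dropper_bottle in the frame of strip between -0.086 and -0.058 m and z of dropper_bottle in the frame of strip between 0.0035 and 0.0085 m) or (y of lab_timer in the frame of strip below -0.1 m and x of brown_bottle in the frame of strip between -0.014 and 0.014 m and y of brown_bottle in the frame of strip between -0.086 and -0.058 m and z of brown_bottle in the frame of strip between 0.0035 and 0.0085 m and angle between each of brown_bottle, jar, dropper_bottle's own z axis and vertical below 0.1 rad and x of jar in the frame of strip between -0.014 and 0.014 m and y of jar in the frame of strip between -0.014 and 0.014 m and z of jar in the frame of strip between 0.0035 and 0.0085 m and x of dropper_bottle in the frame of strip between -0.014 and 0.014 m and y of dropper_bottle in the frame of strip between 0.058 and 0.086 m and z of dropper_bottle in the frame of strip between 0.0035 and 0.0085 m)) and x of bar in the frame of bar_rest between -0.006 and 0.006 m and y of bar in the frame of bar_rest between -0.02 and 0.02 m and z of bar in the frame of bar_rest between 0.026 and 0.034 m and angle between the y axis of bar and the y axis of bar_rest, either way round below 0.06 rad and angle between bar's own z axis and vertical below 0.15 rad and linear speed of each of brown_bottle, jar, dropper_bottle, bar below 0.02 m/s and angular speed of each of brown_bottle, jar, dropper_bottle, bar below 0.2 rad/s and distance of each of lab_timer, petri_dish from where it was at the start of the episode below 0.015 m); the robot touches nothing.
It fails at once if the timer is shifted by more than 15 mm (distance of lab_timer from where it was at the start of the episode above 0.015 m).
It fails at once if the petri dish is shifted by more than 15 mm (distance of petri_dish from where it was at the start of the episode above 0.015 m).
It fails at once if the brown bottle is knocked over (tipped beyond 0.8 rad) (angle between brown_bottle's own z axis and vertical above 0.8 rad).
It fails at once if the jar is knocked over (tipped beyond 0.8 rad) (angle between jar's own z axis and vertical above 0.8 rad).
It fails at once if the dropper bottle is knocked over (tipped beyond 0.8 rad) (angle between dropper_bottle's own z axis and vertical above 0.8 rad).
It also fails if it takes over 112 s, if anything falls off the work surface, if the arm or the gripper's body presses on something with over 40 N, if the wrist force passes 120 N, or if a joint passes its speed limit or range.

## Working session

There is one attempt and no reset: what is moved stays moved. The work goes in short steps, Python scripts to look and compute and a tool call to move; the robot and the scene stay as the last step left them, time stands still between calls to the robot, and variables do not carry over. Pictures are saved under pics/ and viewed, and the job is handed in when it is done.

Besides the shell and the picture viewer there is one more tool, called after "Call:" in YAML: its name, and indented under it one key for each argument. move_arm: Moves the arm, as the interface text tells. Shift numbers are shares of 10 cm and turn numbers shares of 180 degrees, none past 1 either way. Its arguments: {"type":"object","properties":{"series":{"type":"array","items":{"type":"array","items":{"type":"number"}}},"squeeze":{"type":"number"}},"required":["series"]}

```bash
ls; mkdir -p pics; python3 - <<'E'
from plant import *
import cv2,numpy as np
s=read_state();print({k:np.round(v,3) for k,v in s.items()})
for n in ["scene","side","wrist"]:
    c=read_camera(n)
    cv2.imwrite(f"pics/{n}0.png",c["frame"][:,:,::-1])
    R=cv2.Rodrigues(np.array(c["rvec"]))[0]
    print(n,np.round(c["K"],1).tolist(),np.round(-R.T@np.array(c["tvec"]).ravel(),3),np.round(R,2).tolist())
E
```

```text
pics
{'t': np.float64(0.0), 'q': array([-1.311,  0.131,  1.489, -0.   ,  1.523, -0.085]), 'dq': array([-0.002, -0.   , -0.002, -0.001,  0.001, -0.001]), 'joint_torque': array([-1.0000e-03, -5.5984e+01, -4.9177e+01,  7.7000e-02,  3.5000e-02,
       -0.0000e+00]), 'tool_pos': array([ 0.203, -0.564,  0.218]), 'orientation': array([-3.093, -0.539,  0.   ]), 'force': array([0.246, 0.535, 0.246]), 'wrist_torque': array([ 0.023, -0.008, -0.002]), 'opening': np.float64(0.093)}
scene [[529.4, 0.0, 319.3], [0.0, 529.4, 246.8], [0.0, 0.0, 1.0]] [-0.087 -0.488  0.501] [[0.54, -0.84, 0.0], [-0.37, -0.24, -0.9], [0.75, 0.49, -0.45]]
side [[468.4, 0.0, 327.2], [0.0, 468.4, 246.0], [0.0, 0.0, 1.0]] [ 0.466 -0.714  0.886] [[0.98, -0.21, -0.02], [-0.17, -0.72, -0.67], [0.12, 0.66, -0.74]]
wrist [[380.6, 0.0, 320.1], [0.0, 380.6, 244.1], [0.0, 0.0, 1.0]] [ 0.272 -0.541  0.384] [[0.34, -0.94, -0.0], [-0.91, -0.33, 0.26], [-0.25, -0.09, -0.96]]
```

View pics/scene0.png

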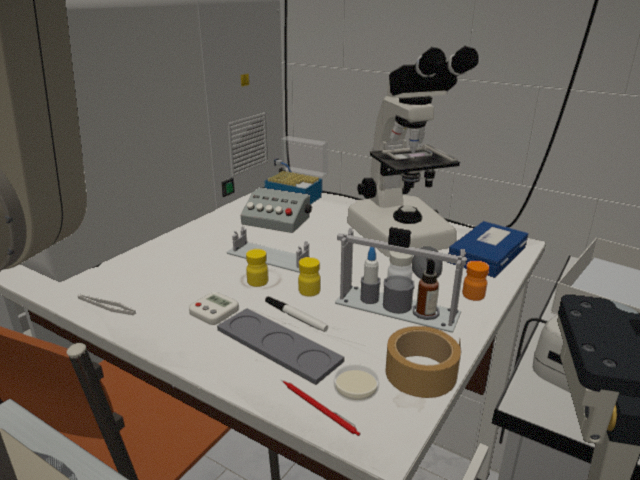

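View pics/side0.png

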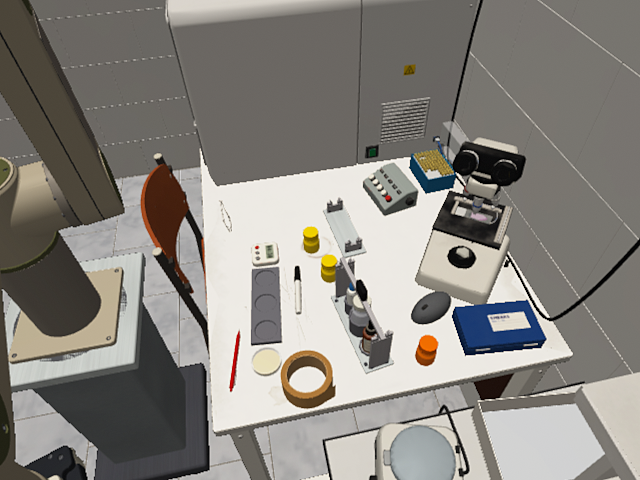

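View pics/wrist0.png

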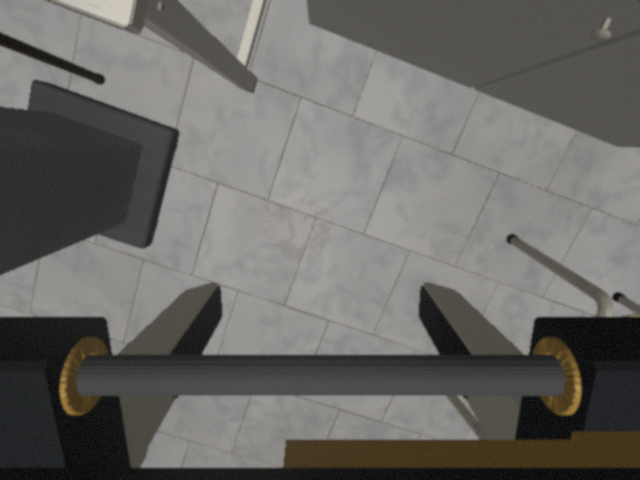

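The scene view shows, left to right: timer (215,307), strip with three seats (280,342), dish (357,380), carrier with bar (400,280) and the empty rest (270,255). Two yellow jars, an orange jar, a tape roll and a pen are distractors. I'll zoom in on the details.

```bash
cat > h.py <<'E'
import numpy as np,cv2,json
from scipy.spatial.transform import Rotation as Rn
def cam(n):
    from plant import read_camera
    c=read_camera(n); return prep(c)
def prep(c):
    c=dict(c);c["R"]=cv2.Rodrigues(np.array(c["rvec"],float))[0];c["t"]=np.array(c["tvec"],float).ravel();c["K"]=np.array(c["K"]);c["C"]=-c["R"].T@c["t"];return c
def ray(c,u,v):
    d=c["R"].T@np.linalg.inv(c["K"])@np.array([u,v,1.]);return c["C"],d/np.linalg.norm(d)
def onz(c,u,v,z):
    C,d=ray(c,u,v);return C+d*(z-C[2])/d[2]
def tri(*obs):
    A=np.zeros((3,3));b=np.zeros(3);L=[]
    for c,u,v in obs:
        C,d=ray(c,u,v);P=np.eye(3)-np.outer(d,d);A+=P;b+=P@C;L.append((C,P))
    x=np.linalg.solve(A,b);return x,[round(1000*np.linalg.norm(P@(x-C)),1) for C,P in L]
def proj(c,p):
    q=c["K"]@(c["R"]@np.array(p)+c["t"]);return q[:2]/q[2]
def save(n,c):
    np.savez(f"{n}.npz",frame=c["frame"],K=c["K"],rvec=c["rvec"],tvec=c["tvec"])
def load(n):
    return prep(dict(np.load(f"{n}.npz")))
def crop(c,x0,y0,x1,y1,s,f):
    im=cv2.resize(c["frame"][y0:y1,x0:x1,::-1],None,fx=s,fy=s,interpolation=cv2.INTER_CUBIC)
    cv2.imwrite(f"pics/{f}.png",im)
E
python3 - <<'E'
from h import *
for n in ["scene","side"]:
    c=cam(n);save(n+"0",c)
s=load("scene0");d=load("side0")
crop(s,180,200,480,400,2.6,"s1");crop(d,210,180,450,410,2.5,"d1")
E
```

```text
(no output)
```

View pics/s1.png

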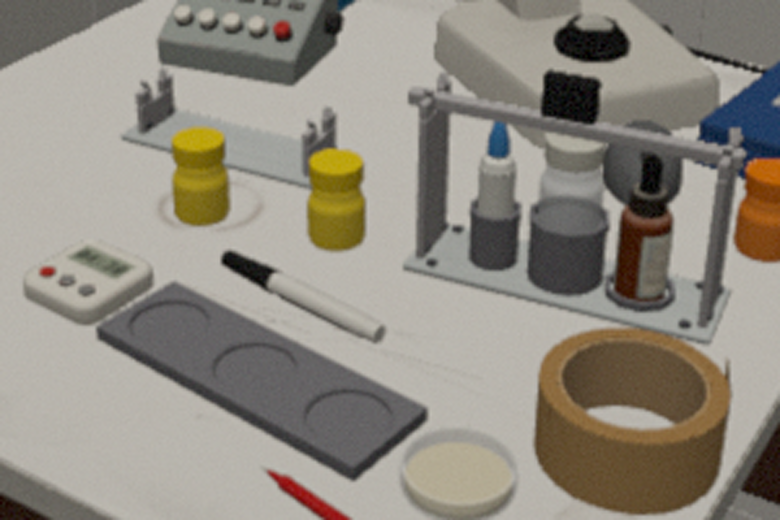

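View pics/d1.png

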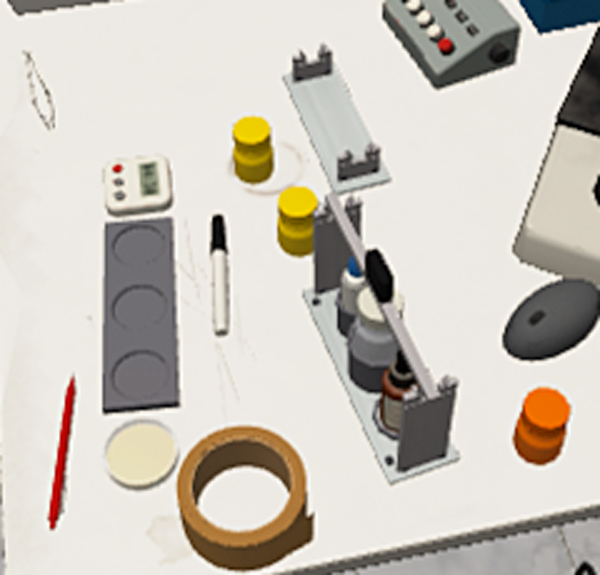

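```bash
python3 - <<'E'
from h import *
s=load("scene0");d=load("side0")
S=lambda u,v:(s,180+u/2.6,200+v/2.6)
D=lambda u,v:(d,210+u/2.5,180+v/2.5)
P=lambda n,a,b:print(n,np.round(tri(a,b)[0],4),tri(a,b)[1])
P("tab top mid",S(572,75),D(373,255))
P("bar end L",S(415,98),D(333,198))
P("bar end R",S(737,152),D(432,388))
print("carrier corners d z=3", [np.round(onz(*D(*p),.003),3).tolist() for p in [(303,292),(390,480),(458,458)]])
print("carrier corners s", [np.round(onz(*S(*p),.003),3).tolist() for p in [(405,265),(710,335),(728,292)]])
print("rest d", [np.round(onz(*D(*p),.003),3).tolist() for p in [(283,78),(335,190),(390,180),(333,66)]])
P("rest prong near-left L",S(140,88),D(294,55))
P("rest prong far L",S(165,72),D(325,45))
P("rest prong near R",S(307,130),D(340,155))
P("rest prong far R",S(331,110),D(377,145))
print("strip d z=.01", [np.round(onz(*D(*p),.01),3).tolist() for p in [(105,219),(174,216),(179,404),(104,410)]])
print("seats d", [np.round(onz(*D(*p),.008),3).tolist() for p in [(139,245),(141,307),(141,374)]])
print("seats s", [np.round(onz(*S(*p),.008),3).tolist() for p in [(168,330),(255,373),(348,420)]])
print("timer,dish", np.round(onz(*D(137,184),.015),3),np.round(onz(*D(141,455),.008),3))
P("dropper tip",S(499,122),D(353,262))
P("yellow1 top",S(200,138),D(252,127))
P("yellow2 top",S(337,160),D(298,197))
print("tape",np.round(onz(*D(243,490),.05),3), "pen",np.round(onz(*D(220,275),.01),3))
E
```

```text
tab top mid [ 0.6299 -0.1755  0.1515] [np.float64(2.8), np.float64(2.8)]
bar end L [ 0.6214 -0.0721  0.1096] [np.float64(0.8), np.float64(0.8)]
bar end R [ 0.6492 -0.2792  0.1175] [np.float64(0.6), np.float64(0.6)]
carrier corners d z=3 [[0.59, -0.09, 0.003], [0.619, -0.289, 0.003], [0.679, -0.282, 0.003]]
carrier corners s [[0.588, -0.086, 0.003], [0.622, -0.286, 0.003], [0.675, -0.279, 0.003]]
rest d [[0.629, 0.194, 0.003], [0.647, 0.025, 0.003], [0.704, 0.025, 0.003], [0.686, 0.2, 0.003]]
rest prong near-left L [0.6401 0.188  0.0422] [np.float64(2.0), np.float64(2.0)]
rest prong far L [0.6757 0.1939 0.0421] [np.float64(0.6), np.float64(0.6)]
rest prong near R [0.6545 0.0385 0.0406] [np.float64(1.9), np.float64(1.9)]
rest prong far R [0.6933 0.0435 0.0401] [np.float64(1.6), np.float64(1.6)]
strip d z=.01 [[0.42, 0.033, 0.01], [0.486, 0.021, 0.01], [0.461, -0.186, 0.01], [0.398, -0.177, 0.01]]
seats d [[0.448, -0.005, 0.008], [0.441, -0.077, 0.008], [0.433, -0.148, 0.008]]
seats s [[0.438, -0.006, 0.008], [0.432, -0.077, 0.008], [0.426, -0.147, 0.008]]
timer,dish [0.456 0.066 0.015] [ 0.423 -0.225  0.008]
dropper tip [ 0.6223 -0.1371  0.1066] [np.float64(4.2), np.float64(4.2)]
yellow1 top [0.5751 0.0759 0.0588] [np.float64(0.3), np.float64(0.3)]
yellow2 top [ 0.6001 -0.0231  0.0592] [np.float64(0.1), np.float64(0.1)]
tape [ 0.498 -0.295  0.05 ] pen [ 0.518 -0.059  0.01 ]
```

```bash
python3 - <<'E'
from h import *
from plant import *
s=read_state();R=Rn.from_rotvec(s["orientation"]).as_matrix();print(np.round(R,3))
w=cam("wrist")
print("cam in tool",np.round(R.T@(w["C"]-s["tool_pos"]),4));print(np.round(R.T@w["R"].T,3))
d=load("side0")
for p in [(418,283),(425,240),(455,315),(410,320)]: print(p,np.round(onz(d,*p,0.0),3))
E
```

```text
[[ 0.941  0.338 -0.   ]
 [ 0.338 -0.941  0.001]
 [ 0.    -0.001 -1.   ]]
cam in tool [ 0.0732  0.001  -0.1666]
[[-0.001 -0.964 -0.265]
 [ 1.    -0.001  0.   ]
 [-0.    -0.265  0.964]]
(418, 283) [ 0.799 -0.094  0.   ]
(425, 240) [0.862 0.034 0.   ]
(455, 315) [ 0.849 -0.197  0.   ]
(410, 320) [ 0.747 -0.188  0.   ]
```

```bash
cat > plan.py <<'E'
from h import *
def plan(tgt,heading,start=None,rows=None):
    """prints sequence of [dx,dy,dz,0,0,rz] (shares) from state to tgt pos & tool-x heading (deg), tool down"""
    if start is None:
        from plant import read_state
        s=read_state();p=np.array(s["tool_pos"]);R=Rn.from_rotvec(s["orientation"])
        print("t",round(float(s["t"]),2),"pos",np.round(p,4),"open",round(float(s["opening"]),4),"F",np.round(s["force"],1),"q",np.round(s["q"],2))
    else: p,R=np.array(start[0]),start[1]
    h=np.radians(heading);Rt=Rn.from_matrix(np.array([[np.cos(h),np.sin(h),0],[np.sin(h),-np.cos(h),0],[0,0,-1.]]))
    tgt=np.array(tgt)
    for k in range(12):
        d=R.inv().apply(tgt-p)/0.1; f=min(1,0.99/max(np.abs(d).max(),1e-9)); d=np.round(d*f,3)
        rv=(R.inv()*Rt).as_rotvec(); n=np.linalg.norm(rv); nr=max(1,int(np.ceil(np.linalg.norm(d)*100/50)))
        g=1 if (f==1) else min(1,np.radians(8.59*nr)/max(n,1e-9))
        rv=np.round(rv*g/np.pi,4)
        print(d.tolist(),rv.tolist(),"rows",max(nr,int(np.ceil(np.linalg.norm(rv)*180/8.59-1e-6))))
        p=p+R.apply(d*0.1);R=R*Rn.from_rotvec(rv*np.pi)
        if f==1:break
E
python3 -c "
from plan import *
plan([.62,-.18,.27],97.7)"
```

```text
t 0.3 pos [ 0.2028 -0.5645  0.2183] open 0.0929 F [-0.2  0.2  0.3] q [-1.31  0.13  1.49  0.    1.52 -0.09]
[0.99, -0.418, -0.098] [-0.0001, -0.0001, -0.1432] rows 4
[0.99, 0.05, -0.09] [-0.0, -0.0, -0.0954] rows 2
[0.99, 0.361, -0.096] [-0.0001, -0.0, -0.1432] rows 4
[0.963, 0.99, -0.126] [0.0, -0.0, -0.0512] rows 3
[0.672, 0.961, -0.107] [0.0, -0.0, -0.0] rows 3
```

Call:
move_arm:
  series:
    - [0.495, -0.21, -0.05, 0, 0, -0.0477, 1]
    - [0.99, -0.42, -0.1, 0, 0, -0.0954, 1]
    - [0.99, -0.42, -0.1, 0, 0, -0.143, 1]
    - [0.99, -0.42, -0.1, 0, 0, -0.143, 1]

```text
t: 0.7
tool_pos: [0.2832, -0.4907, 0.2291]
orientation: [2.893, 1.222, 0.0]
force: [-1.0, -0.3, 0.1]
opening: 0.0931
```

Call:
move_arm:
  series:
    - [0.495, 0.02, -0.1, 0, 0, -0.0477, 1]
    - [0.99, 0.05, -0.2, 0, 0, -0.0954, 1]
    - [0.99, 0.05, -0.2, 0, 0, -0.0954, 1]

```text
t: 1.0
tool_pos: [0.3579, -0.4227, 0.2502]
orientation: [2.679, 1.637, 0.003]
force: [-0.1, -0.2, 1.0]
opening: 0.0933
```

Call:
move_arm:
  series:
    - [0.495, 0.18, -0.05, 0, 0, -0.0477, 1]
    - [0.99, 0.36, -0.1, 0, 0, -0.0954, 1]
    - [0.99, 0.36, -0.1, 0, 0, -0.143, 1]
    - [0.99, 0.36, -0.1, 0, 0, -0.143, 1]

```text
t: 1.4
tool_pos: [0.4325, -0.3533, 0.2585]
orientation: [-2.253, -2.19, 0.001]
force: [0.6, -0.0, -0.6]
opening: 0.0931
```

```bash
python3 -c "
from plan import *
plan([.62,-.18,.27],97.7)"
```

```text
t 1.4 pos [ 0.4325 -0.3533  0.2585] open 0.0931 F [ 0.6 -0.  -0.6] q [-0.78  0.    1.55 -0.    1.59 -0.75]
[0.968, 0.99, -0.063] [-0.0001, 0.0001, -0.0518] rows 3
[0.671, 0.957, -0.053] [-0.0, -0.0, 0.0] rows 3
```

Call:
move_arm:
  series:
    - [0.33, 0.33, -0.02, 0, 0, -0.026, 1]
    - [0.66, 0.66, -0.04, 0, 0, -0.052, 1]
    - [0.97, 0.99, -0.06, 0, 0, -0.052, 1]

```text
t: 1.7
tool_pos: [0.5335, -0.2603, 0.2643]
orientation: [-2.077, -2.357, 0.001]
force: [1.5, -1.4, -0.0]
opening: 0.0933
```

Call:
move_arm:
  series:
    - [0.25, 0.35, -0.02, 0, 0, 0, 1]
    - [0.5, 0.7, -0.04, 0, 0, 0, 1]
    - [0.67, 0.955, -0.05, 0, 0, 0, 1]
    - [0.67, 0.955, -0.05, 0, 0, 0, 1]
    - [0.67, 0.955, -0.05, 0, 0, 0, 1]

```text
t: 2.2
tool_pos: [0.6188, -0.1814, 0.2688]
orientation: [-2.073, -2.36, 0.002]
force: [-0.4, -0.0, -0.1]
opening: 0.093
```

```bash
python3 -c "
from plan import *
plan([.62,-.18,.27],97.7)
w=cam('wrist');save('w1',w);crop(w,0,0,640,480,1.25,'w1')"
```

```text
t 2.2 pos [ 0.6188 -0.1814  0.2688] open 0.093 F [-0.4 -0.  -0.1] q [-0.36  0.24  1.28 -0.    1.63 -0.49]
[0.012, 0.014, -0.012] [-0.0005, 0.0001, -0.0016] rows 1
```

View pics/w1.png

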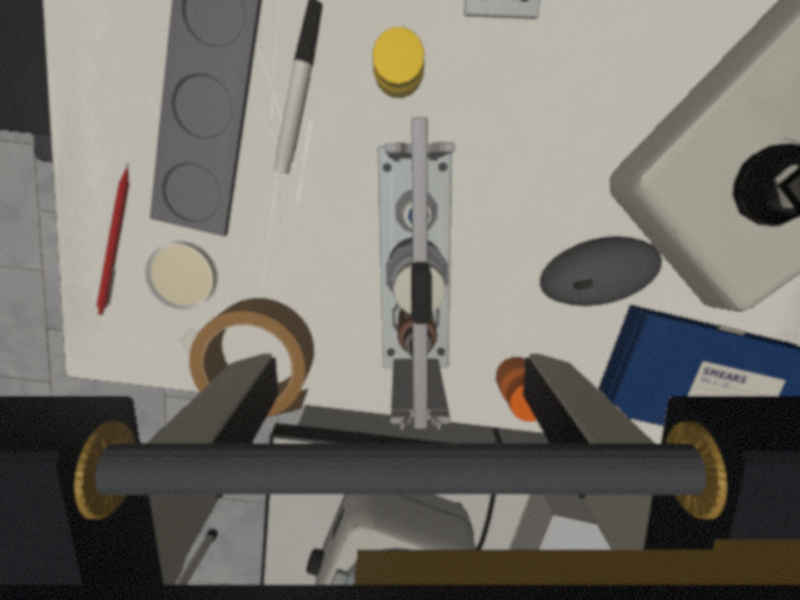

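Wrist view: the bar runs almost exactly down the image, from about (335,94) to (336,342) in full-frame pixels. The tab is at about (337,234). I'll measure it precisely.

```bash
cat > bar.py <<'E'
from h import *
def edges(c,r,x0,x1):
    # strongest +/- horizontal gradients in rows
    g=cv2.GaussianBlur(cv2.cvtColor(c["frame"],cv2.COLOR_RGB2GRAY),(0,0),1.).astype(float)[r-1:r+2].mean(0)
    d=np.gradient(g)[x0:x1]; return x0+d.argmin(),x0+d.argmax(),g
E
python3 - <<'E'
from bar import *
w=load("w1");s=load("scene0");d=load("side0")
g=cv2.cvtColor(w["frame"],cv2.COLOR_RGB2GRAY)
for r in (100,115,130,150,180,195,280,300,320,340): print(r,g[r,326:348])
print("col 336 top",g[85:105,336]); print("col bottom",g[332:352,336])
crop(w,260,60,420,360,2,"w1c")
# tab dark mask
m=(g[190:280,315:355]<60).astype(np.uint8);ys,xs=np.nonzero(m);print("tab",xs.min()+315,xs.max()+315,ys.min()+190,ys.max()+190,)
E
```

```text
100 [180 177 164 151 147 151 154 154 155 155 151 150 147 147 137 133 153 171
 181 181 182 183]
115 [136 140 140 133 144 150 157 157 156 152 152 149 149 146 140 132 133 137
 139 130 125 119]
130 [166 165 154 140 141 151 154 157 152 153 149 150 148 145 139 139 142 155
 160 159 158 161]
150 [162 161 155 145 137 144 150 156 152 151 153 152 149 146 137 131 140 155
 162 162 159 160]
180 [138 152 152 140 135 142 150 150 152 152 148 149 147 144 133 117 104  97
 105 123 143 154]
195 [ 74  84  84  97 115 138 150 151 151 149 147 145 144 141 131 108  82  69
  68  77  96 121]
280 [ 83  75  63  68  95 123 138 140 142 143 141 143 142 137 129 107  91  94
 115 131 145 147]
300 [ 70  71  69  76 101 124 136 142 140 142 138 139 139 136 125 104  78  68
  71  66  69  67]
320 [ 64  68  68  75  95 114 129 136 139 138 137 139 136 135 123 100  76  69
  66  67  71  66]
340 [ 76  72  77  74  83 104 125 134 133 134 136 134 131 128 120  99  79  70
  70  77  80  89]
col 336 top [181 181 179 182 183 181 180 175 162 149 145 147 153 152 151 151 151 153
 151 152]
col bottom [139 137 136 136 135 134 138 138 136 130 111  88  74  71  72  72  70  68
  63  52]
tab 319 347 192 276
```

View pics/w1c.png

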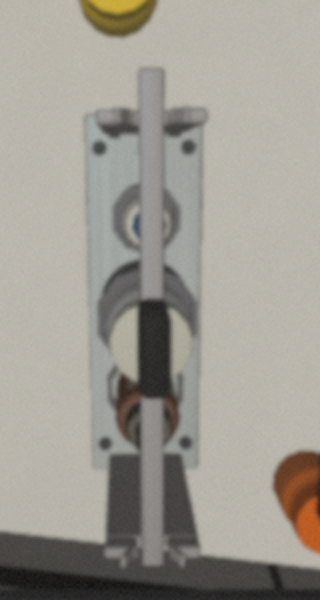

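```bash
python3 - <<'E'
from bar import *
w=load("w1");s=load("scene0")
S=lambda u,v:(s,180+u/2.6,200+v/2.6)
for r,u in((100,335.4),(195,335.5),(320,335.6),(340,336.)): print(r,np.round(onz(w,u,r,.12),4))
a=onz(w,335.4,93,.12);b=onz(w,335.9,342,.12);print("ends",a,b,np.linalg.norm(a-b),"mid",(a+b)/2,"yaw",np.degrees(np.arctan2(-(a-b)[0],(a-b)[1])))
print("tri ends",tri((w,335.4,93),S(417,93)),tri((w,335.9,342),S(738,150)))
# tab top ends : crop rows 300..397 
for z in (.15,): 
  print("tab top", onz(w,260+154/2,60+299/2,z), onz(w,260+154/2,60+398/2,z))
print("tri tab far edge top", tri((w,337,209.5),S(560,72)), )
print("camera C",w["C"])
E
```

```text
100 [ 0.6174 -0.0788  0.12  ]
195 [ 0.6278 -0.1521  0.12  ]
320 [ 0.6437 -0.2648  0.12  ]
340 [ 0.6469 -0.2848  0.12  ]
ends [ 0.61671389 -0.07376044  0.12      ] [ 0.64704558 -0.28685468  0.12      ] 0.21524211151883424 mid [ 0.63187974 -0.18030756  0.12      ] yaw 8.101023387092146
tri ends (array([ 0.61723797, -0.07417405,  0.11618744]), [np.float64(1.0), np.float64(1.0)]) (array([ 0.64557614, -0.28319321,  0.12229231]), [np.float64(2.3), np.float64(2.3)])
tab top [ 0.62873565 -0.15883375  0.15      ] [ 0.63424148 -0.19780336  0.15      ]
tri tab far edge top (array([ 0.63133012, -0.1637776 ,  0.14728142]), [np.float64(5.0), np.float64(5.0)])
camera C [ 0.60990366 -0.10963123  0.43530701]
```

```bash
python3 -c "
from plan import *
plan([.632,-.1795,.20],98.1)"
```

```text
t 2.25 pos [ 0.6185 -0.1818  0.269 ] open 0.093 F [-0.8  0.3  0. ] q [-0.36  0.24  1.28 -0.    1.63 -0.49]
[0.005, 0.138, 0.689] [-0.0004, 0.0001, -0.0037] rows 2
```

Call:
move_arm:
  series:
    - [0.005, 0.14, 0, 0, 0, -0.0037, 0.4]
    - [0.005, 0.14, 0.3, 0, 0, -0.0037, 0.4]
    - [0.005, 0.14, 0.6, 0, 0, -0.0037, 0.4]
    - [0.005, 0.14, 0.69, 0, 0, -0.0037, 0.4]
    - [0.005, 0.14, 0.69, 0, 0, -0.0037, 0.4]
    - [0.005, 0.14, 0.69, 0, 0, -0.0037, 0.4]

```text
t: 2.85
tool_pos: [0.6332, -0.1784, 0.2022]
orientation: [2.054, 2.376, 0.001]
force: [-0.4, 1.2, 0.1]
opening: 0.0649
```

```bash
python3 -c "
from plan import *
plan([.632,-.1795,.124],98.1)
w=cam('wrist');save('w2',w);crop(w,200,100,520,400,2,'w2')"
```

```text
t 2.85 pos [ 0.6332 -0.1784  0.2022] open 0.0649 F [-0.4  1.2  0.1] q [-0.35  0.29  1.33 -0.    1.51 -0.5 ]
[-0.008, -0.015, 0.782] [0.0004, 0.0003, 0.0012] rows 2
```

View pics/w2.png

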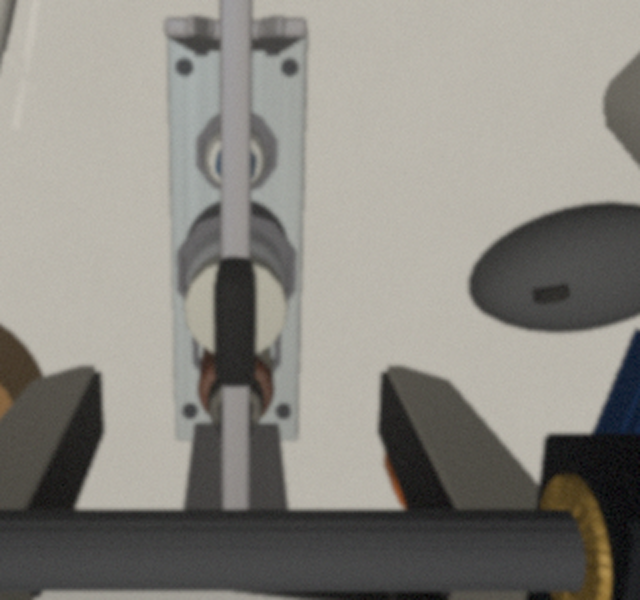

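Call:
move_arm:
  series:
    - [-0.005, -0.015, 0.3, 0, 0, 0, 0.0]
    - [-0.005, -0.015, 0.6, 0, 0, 0, 0.0]
    - [-0.005, -0.015, 0.78, 0, 0, 0, 0.0]
    - [-0.005, -0.015, 0.78, 0, 0, 0, 0.0]
    - [-0.005, -0.015, 0.78, 0, 0, 0, 0.0]

```text
t: 3.4
tool_pos: [0.6326, -0.1784, 0.1245]
orientation: [2.051, 2.377, 0.001]
force: [0.1, -0.4, 0.8]
opening: 0.0468
```

```bash
python3 -c "
from plan import *
plan([.632,-.1795,.124],98.1)
w=cam('wrist');crop(w,200,100,520,400,2,'w3')
w=cam('side');crop(w,290,220,450,400,3,'d3')"
```

```text
t 3.4 pos [ 0.6326 -0.1784  0.1245] open 0.0468 F [ 0.1 -0.4  0.8] q [-0.35  0.34  1.42 -0.    1.38 -0.5 ]
[-0.01, -0.008, 0.005] [0.0005, 0.0003, 0.0018] rows 1
```

View pics/w3.png

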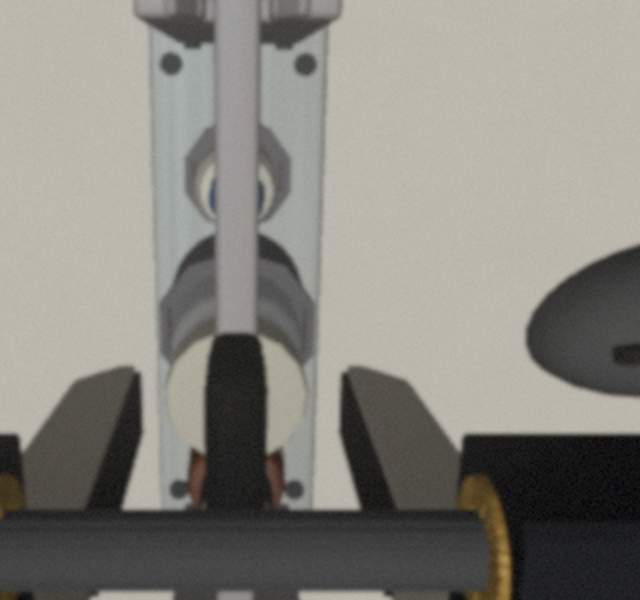

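View pics/d3.png

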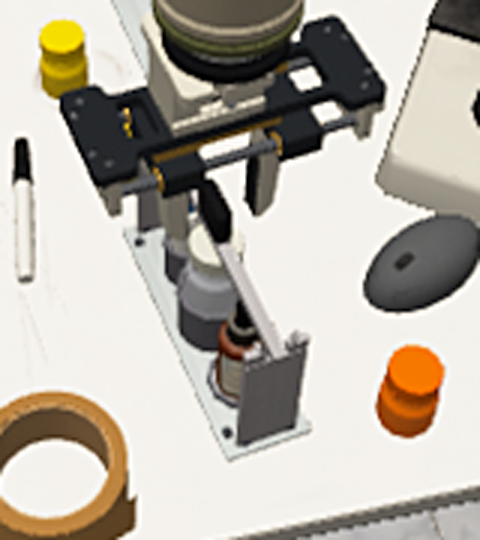

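Call:
move_arm:
  series:
    - [0, 0, 0, 0, 0, 0, -1]
    - [0, 0, 0, 0, 0, 0, -1]
    - [0, 0, 0, 0, 0, 0, -1]
    - [0, 0, 0, 0, 0, 0, -1]
    - [0, 0, 0, 0, 0, 0, -1]
    - [0, 0, 0, 0, 0, 0, -1]
  squeeze: 25

```text
t: 4.1
tool_pos: [0.6318, -0.178, 0.1226]
orientation: [-2.052, -2.379, 0.0]
force: [0.4, 0.2, 0.3]
opening: 0.0119
```

Call:
move_arm:
  series:
    - [0, 0, -0.1, 0, 0, 0, -1]
    - [0, 0, -0.2, 0, 0, 0, -1]
    - [0, 0, -0.4, 0, 0, 0, -1]
    - [0, 0, -0.6, 0, 0, 0, -1]
    - [0, 0, -0.8, 0, 0, 0, -1]
    - [0, 0, -0.8, 0, 0, 0, -1]
    - [0, 0, -0.8, 0, 0, 0, -1]

```text
t: 4.8
tool_pos: [0.6323, -0.1782, 0.2034]
orientation: [2.051, 2.377, 0.001]
force: [-0.5, 0.3, -0.4]
opening: 0.0116
```

```bash
python3 -c "
from plan import *
plan([.632,-.1795,.204],98.1)
w=cam('wrist');save('w4',w);crop(w,0,0,640,480,1.25,'w4')
w=cam('scene');save('s4',w);crop(w,200,100,520,400,2.0,'s4')"
```

```text
t 4.8 pos [ 0.6323 -0.1782  0.2034] open 0.0116 F [-0.5  0.3 -0.4] q [-0.35  0.29  1.34 -0.    1.52 -0.5 ]
[-0.013, -0.005, -0.006] [0.0005, 0.0003, 0.0019] rows 1
```

View pics/w4.png

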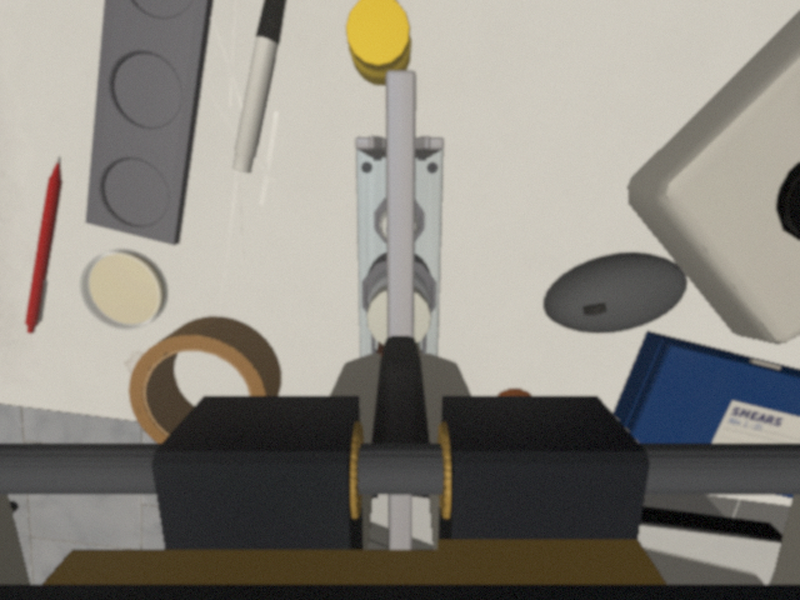

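View pics/s4.png

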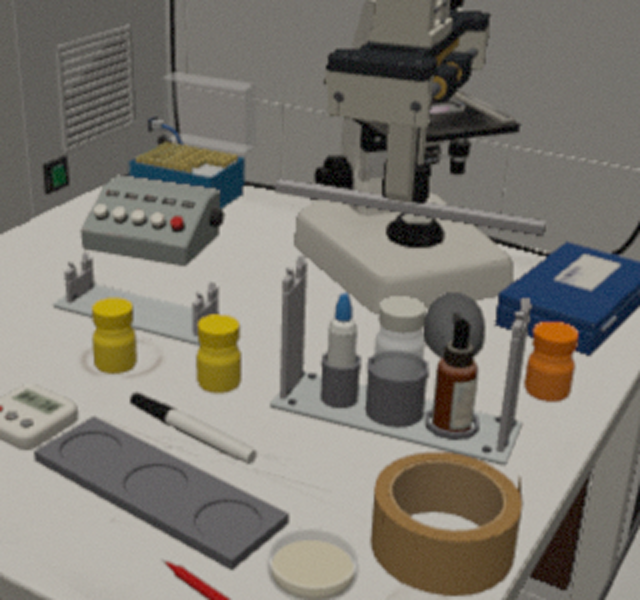

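```bash
python3 -c "
from plan import *
from plant import read_state
w=load('w4');st=read_state();R=Rn.from_rotvec(st['orientation']).as_matrix()
for z in (.1985,.2008,.203):
  e=onz(w,400/1.25,72/1.25,z);print(z,np.round(R.T@(e-st['tool_pos']),4))
plan([.62,.09,.27],98.1)"
```

```text
0.1985 [0.1042 0.0011 0.0029]
0.2008 [0.1038 0.0011 0.0006]
0.203 [ 0.1034  0.0011 -0.0016]
t 4.9 pos [ 0.6312 -0.1778  0.2013] open 0.0119 F [-0.2 -0.1 -0.9] q [-0.35  0.29  1.34 -0.    1.52 -0.5 ]
[0.99, 0.104, -0.255] [-0.0005, -0.0003, 0.0019] rows 3
[0.99, 0.099, -0.255] [-0.0, 0.0, -0.0] rows 3
[0.686, 0.068, -0.177] [-0.0, 0.0, -0.0] rows 2
```

Call:
move_arm:
  series:
    - [0.2, 0, -0.25, 0, 0, 0, -1]
    - [0.6, 0.05, -0.5, 0, 0, 0, -1]
    - [0.99, 0.1, -0.68, 0, 0, 0, -1]
    - [0.99, 0.1, -0.68, 0, 0, 0, -1]

```text
t: 5.3
tool_pos: [0.6282, -0.0742, 0.2732]
orientation: [2.046, 2.382, 0.005]
force: [-0.4, -0.2, -0.0]
opening: 0.0118
```

Call:
move_arm:
  series:
    - [0.4, 0.04, 0, 0, 0, 0, -1]
    - [0.8, 0.08, 0, 0, 0, 0, -1]
    - [0.99, 0.1, 0, 0, 0, 0, -1]

```text
t: 5.6
tool_pos: [0.6216, 0.0232, 0.2686]
orientation: [-2.048, -2.378, 0.002]
force: [-0.3, -0.0, 0.0]
opening: 0.0118
```

Call:
move_arm:
  series:
    - [0.4, 0.04, 0, 0, 0, 0, -1]
    - [0.69, 0.07, 0, 0, 0, 0, -1]
    - [0.69, 0.07, 0, 0, 0, 0, -1]
    - [0.69, 0.07, 0, 0, 0, 0, -1]

```text
t: 6.0
tool_pos: [0.6188, 0.0901, 0.2689]
orientation: [-2.05, -2.379, 0.003]
force: [-0.3, -0.1, -0.8]
opening: 0.0119
```

```bash
python3 -c "
from plan import *
plan([.62,.09,.27],98.1)
w=cam('wrist');save('w5',w);crop(w,0,0,640,480,1.25,'w5')"
```

```text
t 6.0 pos [0.6188 0.0901 0.2689] open 0.0119 F [-0.3 -0.1 -0.8] q [ 0.06  0.19  1.34 -0.    1.62 -0.09]
[-0.002, 0.012, -0.011] [-0.0008, 0.0001, 0.0023] rows 1
```

View pics/w5.png

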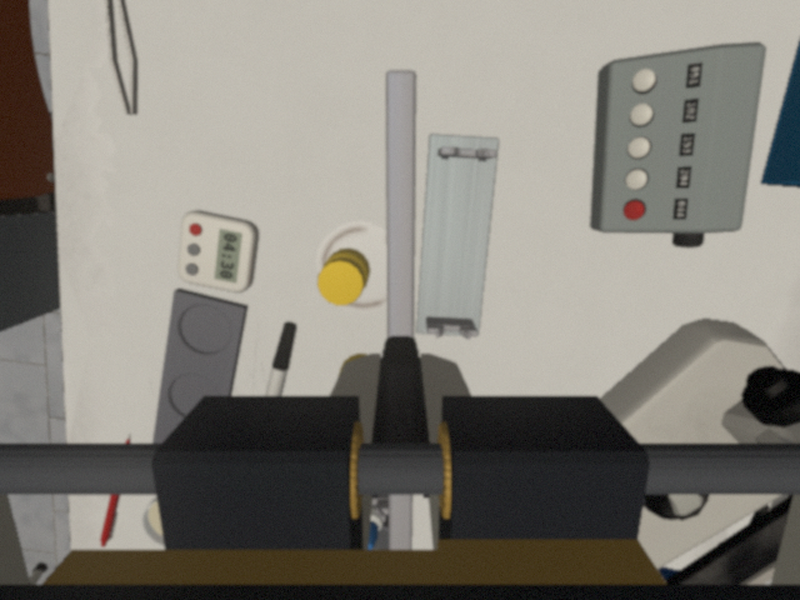

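Wrist view: the bar is held along column 320. The rest is clear to its right, with brackets at about (374,122) and (361,260) in full-frame pixels. I'll enlarge that part.

```bash
python3 -c "
from h import *
w=load('w5');crop(w,328,100,404,160,8,'w5a');crop(w,320,230,396,290,8,'w5b')"
```

```text
(no output)
```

View pics/w5a.png

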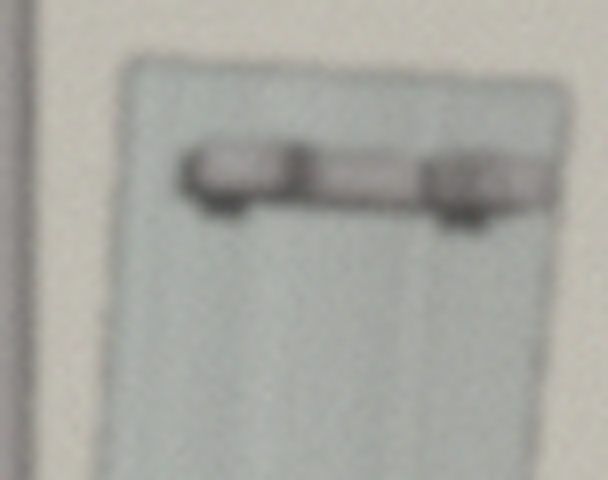

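View pics/w5b.png

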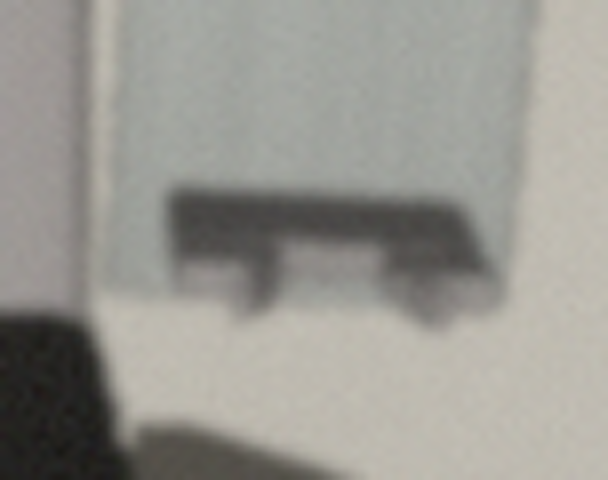

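```bash
python3 -c "
from h import *
w=load('w5');s=load('s4')
A=lambda u,v:(w,328+u/8,100+v/8)
B=lambda u,v:(w,320+u/8,230+v/8)
def rep(n,a,b):
  m=(a+b)/2;dd=a-b;print(n,np.round(a,4),np.round(b,4),'mid',np.round(m,4),'L',round(np.linalg.norm(dd),4),'yaw',round(np.degrees(np.arctan2(-dd[0],dd[1])),2))
rep('floor',onz(*A(365,180),.03),onz(*B(333,258),.03))
rep('prong',onz(*A(370,178),.05),onz(*B(338,285),.05))
rep('baseL',onz(*A(125,62),.004),onz(*B(103,295),.004))
rep('baseR',onz(*A(570,90),.004),onz(*B(503,300),.004))
rep('edgefar',onz(*A(125,62),.004),onz(*A(570,90),.004))
# height check: near prong tops in scene vs wrist
crop(s,220,215,340,275,6,'s4r')
# place scene prediction of notch floor centres for check
print(proj(s,onz(*A(365,180),.03)),proj(s,onz(*B(333,258),.03)))
"
```

```text
floor [0.659  0.1859 0.03  ] [0.6732 0.0372 0.03  ] mid [0.6661 0.1116 0.03  ] L 0.1493 yaw 5.44
prong [0.6571 0.185  0.05  ] [0.6713 0.0398 0.05  ] mid [0.6642 0.1124 0.05  ] L 0.1459 yaw 5.59
baseL [0.6277 0.1975 0.004 ] [0.6443 0.0185 0.004 ] mid [0.636 0.108 0.004] L 0.1798 yaw 5.3
baseR [0.6873 0.2028 0.004 ] [0.7036 0.0265 0.004 ] mid [0.6954 0.1147 0.004 ] L 0.177 yaw 5.28
edgefar [0.6277 0.1975 0.004 ] [0.6873 0.2028 0.004 ] mid [0.6575 0.2001 0.004 ] L 0.0598 yaw 95.05
[241.79699482 236.88324604] [304.83827481 252.06218362]
```

View pics/s4r.png

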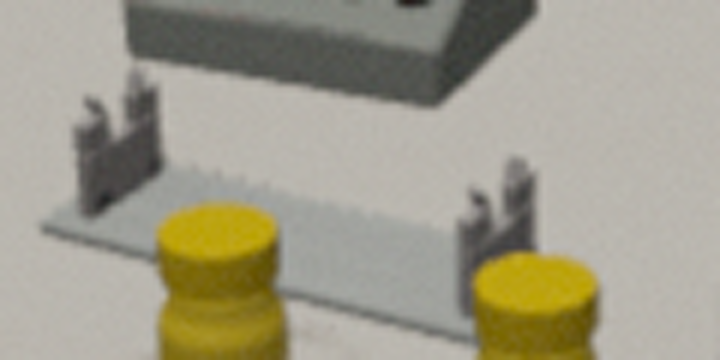

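```bash
python3 -c "
from plan import *
plan([.6646,.116,.18],95.4)"
```

```text
t 6.05 pos [0.619  0.0893 0.2692] open 0.0118 F [-0.4 -0.  -0.7] q [ 0.06  0.19  1.34 -0.    1.62 -0.09]
[0.198, 0.492, 0.891] [-0.0006, 0.0002, 0.0169] rows 3
```

Call:
move_arm:
  series:
    - [0.2, 0.49, 0, 0, 0, 0.0169, -1]
    - [0.2, 0.49, 0.1, 0, 0, 0.0169, -1]
    - [0.2, 0.49, 0.4, 0, 0, 0.0169, -1]
    - [0.2, 0.49, 0.8, 0, 0, 0.0169, -1]
    - [0.2, 0.49, 0.89, 0, 0, 0.0169, -1]
    - [0.2, 0.49, 0.89, 0, 0, 0.0169, -1]

```text
t: 6.65
tool_pos: [0.6633, 0.1157, 0.179]
orientation: [-2.114, -2.32, 0.006]
force: [-0.1, 0.2, -0.8]
opening: 0.012
```

```bash
python3 -c "
from plan import *
plan([.6646,.116,.09],95.4)"
```

```text
t 6.65 pos [0.6633 0.1157 0.179 ] open 0.012 F [-0.1  0.2 -0.8] q [ 0.1   0.35  1.3  -0.    1.49  0.  ]
[0.002, 0.018, 0.89] [-0.0016, 0.0001, -0.0004] rows 2
```

Call:
move_arm:
  series:
    - [0, 0.013, 0.3, -0.0015, 0, 0, -1]
    - [0, 0.013, 0.6, -0.0015, 0, 0, -1]
    - [0, 0.013, 0.88, -0.0015, 0, 0, -1]
    - [0, 0.013, 0.88, -0.0015, 0, 0, -1]
    - [0, 0.013, 0.88, -0.0015, 0, 0, -1]

```text
t: 7.15
tool_pos: [0.6672, 0.1168, 0.096]
orientation: [2.112, 2.32, 0.008]
force: [-0.5, 0.4, -1.0]
opening: 0.0119
```

```bash
python3 -c "
from plan import *
plan([.6646,.116,.044],95.4)
w=cam('wrist');save('w6',w);crop(w,200,0,440,320,2.5*.75,'w6')
w=cam('side');save('d6',w);crop(w,300,170,400,270,6,'d6')
w=cam('scene');save('s6',w);crop(w,220,190,340,280,6,'s6')"
```

```text
t 7.15 pos [0.6672 0.1168 0.096 ] open 0.0119 F [-0.5  0.4 -1. ] q [ 0.1   0.41  1.39 -0.    1.34  0.  ]
[-0.006, -0.03, 0.519] [0.0021, 0.0, -0.0002] rows 2
```

View pics/w6.png

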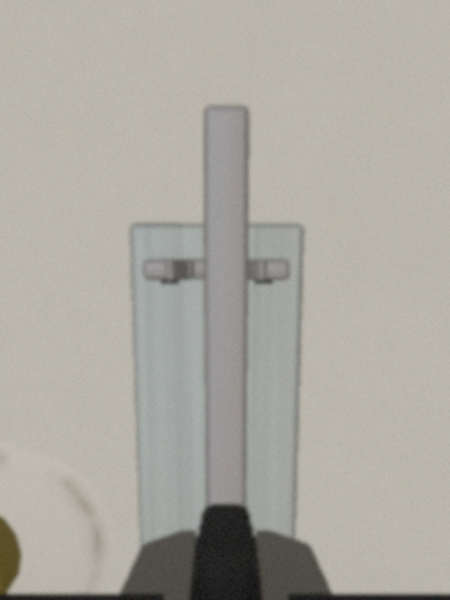

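View pics/d6.png

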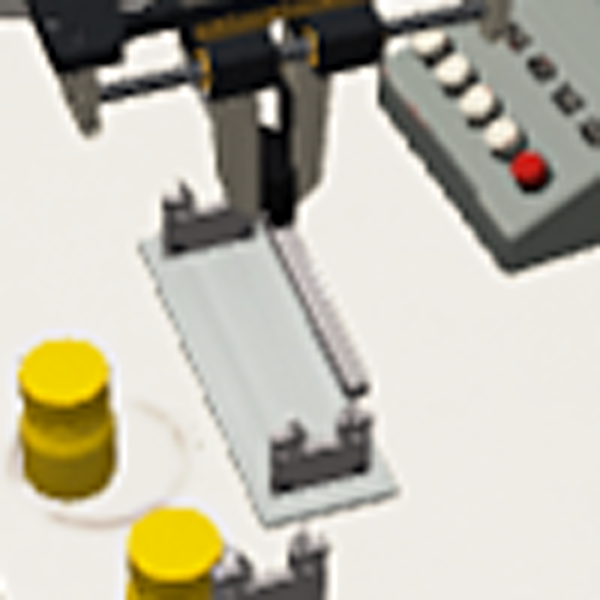

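View pics/s6.png

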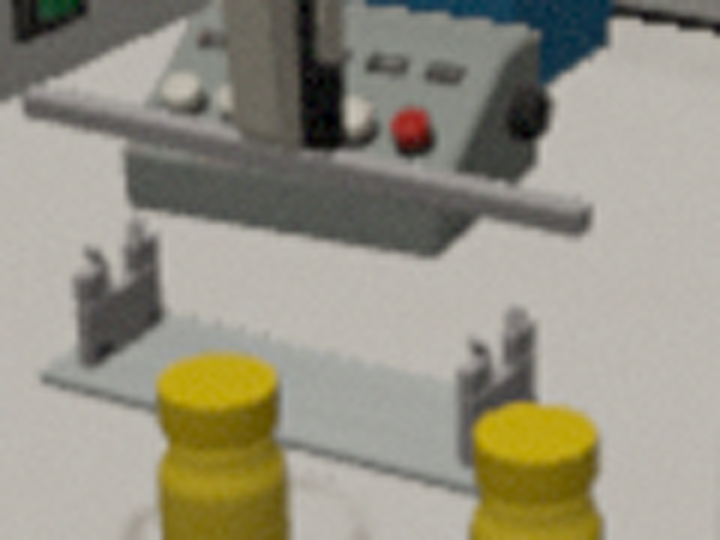

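Call:
move_arm:
  series:
    - [-0.005, -0.03, 0, 0, 0, 0, -1]
    - [-0.005, -0.03, 0, 0, 0, 0, -1]
    - [-0.005, -0.03, 0.15, 0, 0, 0, -1]
    - [-0.005, -0.03, 0.25, 0, 0, 0, -1]
    - [-0.005, -0.03, 0.25, 0, 0, 0, -1]
    - [-0.005, -0.03, 0.25, 0, 0, 0, -1]

```text
t: 7.9
tool_pos: [0.6625, 0.1164, 0.0673]
orientation: [2.113, 2.322, 0.003]
force: [-0.1, 1.3, -0.9]
opening: 0.0117
```

```bash
python3 -c "
from plan import *
plan([.6646,.116,.044],95.4)
w=cam('wrist');save('w7',w);crop(w,240,60,400,220,5*.75,'w7')
plan([.6646,.116,.044],95.4)
"
```

```text
t 7.9 pos [0.6625 0.1164 0.0673] open 0.0117 F [-0.1  1.3 -0.9] q [0.1  0.43 1.42 0.   1.29 0.  ]
[-0.006, 0.02, 0.233] [0.0008, -0.0, -0.0] rows 1
t 7.95 pos [0.6631 0.1164 0.0681] open 0.0121 F [0.7 0.1 0. ] q [ 0.1   0.43  1.41 -0.    1.29  0.  ]
[-0.005, 0.014, 0.241] [0.0012, 0.0, -0.0001] rows 1
```

View pics/w7.png

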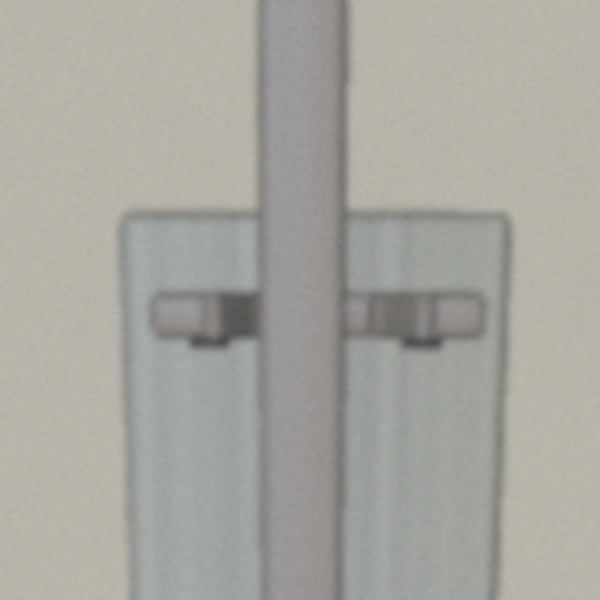

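Call:
move_arm:
  series:
    - [0, 0.02, 0, 0, 0, 0, -1]
    - [0, 0.02, 0, 0, 0, 0, -1]
    - [0, 0.02, 0.03, 0, 0, 0, -1]
    - [0, 0.02, 0.08, 0, 0, 0, -1]
    - [0, 0.02, 0.08, 0, 0, 0, -1]

```text
t: 8.45
tool_pos: [0.6647, 0.1165, 0.0594]
orientation: [2.113, 2.322, 0.004]
force: [-0.4, -0.7, -0.7]
opening: 0.0119
```

```bash
python3 -c "
from plan import *
plan([.6646,.116,.044],95.4)
w=cam('wrist');save('w8',w);crop(w,240,60,400,220,5*.75,'w8')
"
```

```text
t 8.45 pos [0.6647 0.1165 0.0594] open 0.0119 F [-0.4 -0.7 -0.7] q [ 0.1   0.44  1.41 -0.    1.28  0.  ]
[-0.005, -0.002, 0.154] [0.001, -0.0, -0.0] rows 1
```

View pics/w8.png

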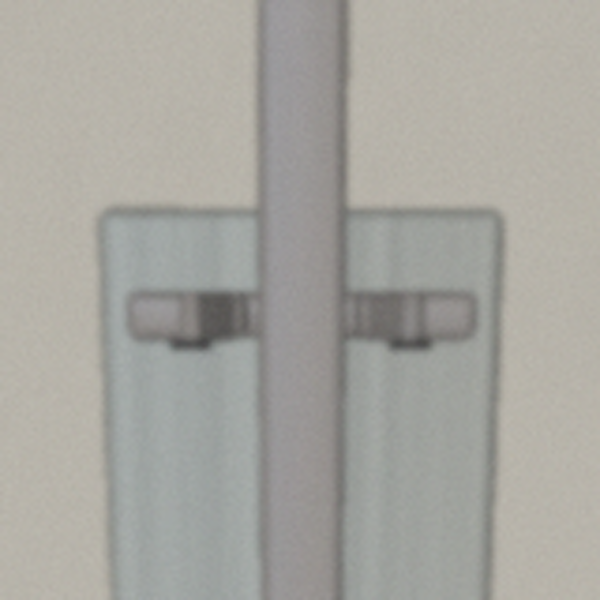

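Call:
move_arm:
  series:
    - [0, 0, 0.05, 0, 0, 0, -1]
    - [0, 0, 0.1, 0, 0, 0, -1]
    - [0, 0, 0.14, 0, 0, 0, -1]
    - [0, 0, 0.15, 0, 0, 0, -1]
    - [0, 0, 0.15, 0, 0, 0, -1]

```text
t: 9.0
tool_pos: [0.6652, 0.1166, 0.0452]
orientation: [2.113, 2.321, 0.005]
force: [0.0, -0.0, -1.4]
opening: 0.0118
```

```bash
python3 -c "
from plan import *
plan([.6646,.116,.044],95.4)
w=cam('wrist');save('w9',w);crop(w,240,60,400,220,5*.75,'w9')
w=cam('scene');save('s9',w);crop(w,220,190,340,280,6,'s9')
"
```

```text
t 9.0 pos [0.6652 0.1166 0.0452] open 0.0118 F [ 0.  -0.  -1.4] q [ 0.1   0.46  1.42 -0.    1.26  0.  ]
[-0.005, -0.006, 0.012] [0.0013, -0.0, -0.0001] rows 1
```

View pics/s9.png

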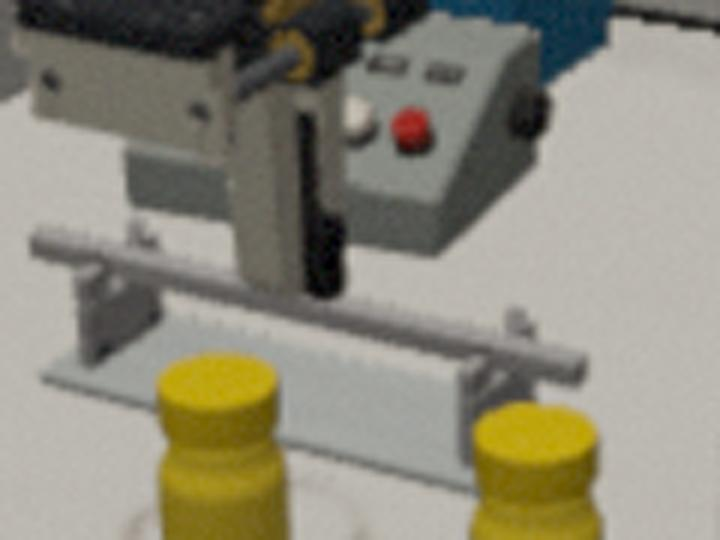

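Call:
move_arm:
  series:
    - [0, 0, 0.015, 0, 0, 0, -1]
    - [0, 0, 0.03, 0, 0, 0, -1]
    - [0, 0, 0.03, 0, 0, 0, -1]
    - [0, 0, 0.03, 0, 0, 0, -1]

```text
t: 9.5
tool_pos: [0.6655, 0.1166, 0.0427]
orientation: [2.112, 2.321, 0.006]
force: [0.5, -0.6, -0.9]
opening: 0.0116
```

```bash
python3 -c "
from plan import *
plan([.6646,.116,.044],95.4)
w=cam('wrist');save('w9',w);crop(w,240,60,400,220,5*.75,'w9')
w=cam('scene');save('s9',w);crop(w,220,190,340,280,6,'s9')
plan([.6646,.116,.044],95.4)
"
```

```text
t 9.5 pos [0.6655 0.1166 0.0427] open 0.0116 F [ 0.5 -0.6 -0.9] q [ 0.1   0.46  1.42 -0.    1.25  0.  ]
[-0.005, -0.01, -0.013] [0.0015, -0.0, -0.0001] rows 1
t 9.6 pos [0.6655 0.1166 0.0427] open 0.0116 F [ 0.4  0.3 -1.3] q [ 0.1   0.46  1.42 -0.    1.25  0.  ]
[-0.005, -0.01, -0.013] [0.0015, 0.0, -0.0001] rows 1
```

View pics/s9.png

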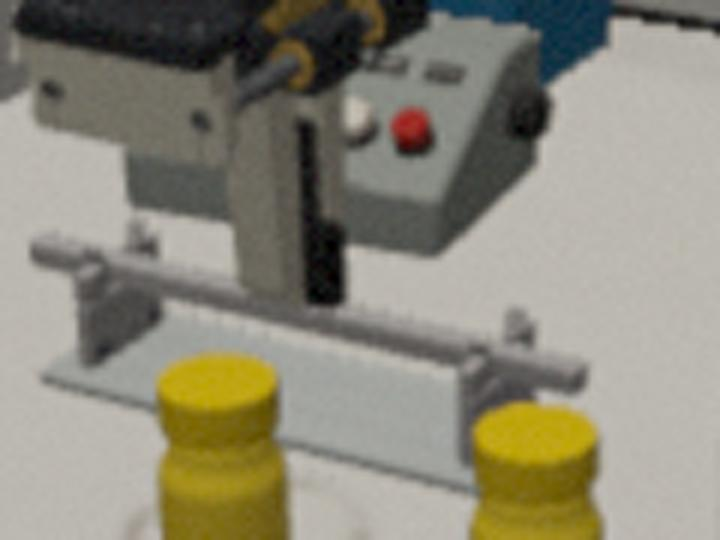

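View pics/w9.png

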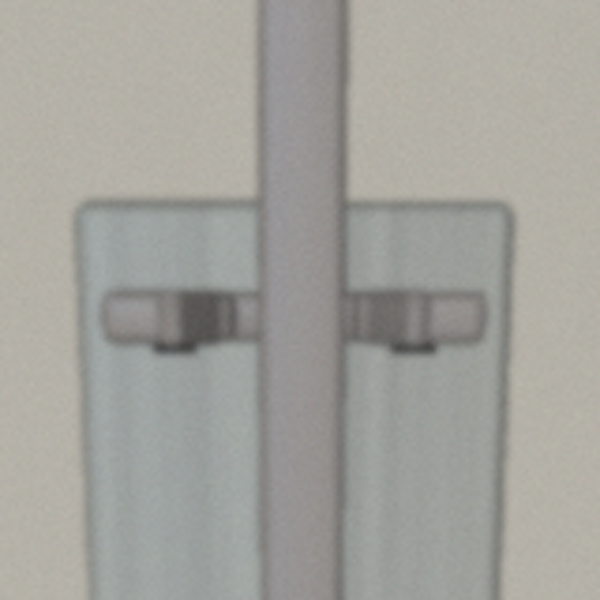

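Call:
move_arm:
  series:
    - [0, -0.01, 0, 0, 0, 0, -1]
    - [0, -0.01, 0.015, 0, 0, 0, -1]
    - [0, -0.01, 0.025, 0, 0, 0, -1]
    - [0, -0.01, 0.025, 0, 0, 0, -1]
    - [0, -0.01, 0.025, 0, 0, 0, -1]

```text
t: 10.1
tool_pos: [0.6646, 0.1165, 0.0425]
orientation: [2.112, 2.321, 0.006]
force: [-9.3, -1.0, 15.5]
opening: 0.0117
```

```bash
python3 -c "
from plan import *
plan([.6646,.116,.044],95.4)
w=cam('scene');save('s9',w);crop(w,220,190,340,280,6,'s9')
plan([.6646,.116,.044],95.4)
"
```

```text
t 10.1 pos [0.6646 0.1165 0.0425] open 0.0117 F [-9.3 -1.  15.5] q [ 0.1   0.46  1.43 -0.    1.25  0.  ]
[-0.005, -0.001, -0.015] [0.0016, 0.0, 0.0] rows 1
t 10.15 pos [0.6646 0.1165 0.0425] open 0.0116 F [-9.  -2.2 15.5] q [ 0.1   0.46  1.43 -0.    1.25  0.  ]
[-0.005, -0.0, -0.015] [0.0016, 0.0, -0.0] rows 1
```

View pics/s9.png

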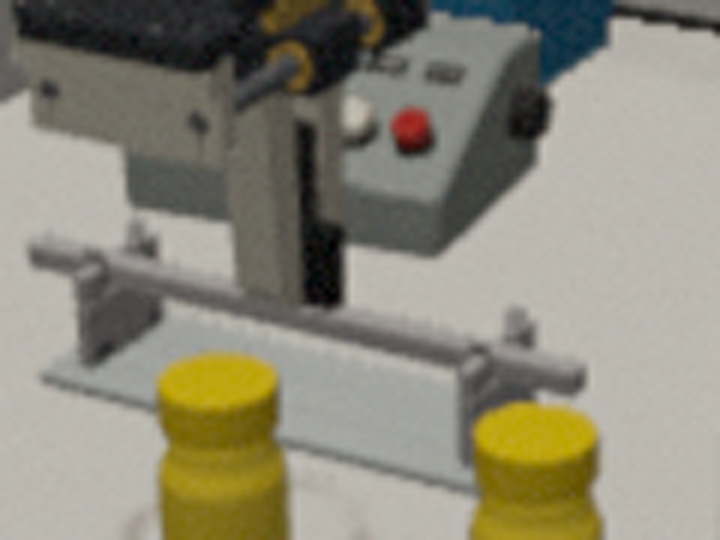

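Call:
move_arm:
  series:
    - [0, 0, -0.02, 0, 0, 0, -1]
    - [0, 0, -0.02, 0, 0, 0, -1]
    - [0, 0, -0.02, 0, 0, 0, -0.4]
    - [0, 0, -0.02, 0, 0, 0, -0.4]
    - [0, 0, -0.02, 0, 0, 0, -0.4]
    - [0, 0, -0.02, 0, 0, 0, -0.4]

```text
t: 10.75
tool_pos: [0.6643, 0.1165, 0.0418]
orientation: [2.113, 2.321, 0.005]
force: [-0.2, 0.5, -0.7]
opening: 0.0277
```

```bash
python3 -c "
from plan import *
plan([.6646,.116,.044],95.4)
w=cam('wrist');save('w10',w);crop(w,200,60,440,340,2.5,'w10')
w=cam('scene');save('s10',w);crop(w,220,190,340,280,6,'s10')
plan([.6646,.116,.044],95.4)
"
```

```text
t 10.75 pos [0.6643 0.1165 0.0418] open 0.0277 F [-0.2  0.5 -0.7] q [0.1  0.46 1.43 0.   1.25 0.  ]
[-0.005, 0.002, -0.022] [0.0014, -0.0, -0.0] rows 1
t 10.85 pos [0.6644 0.1165 0.0419] open 0.0279 F [ 0.1  0.5 -0.2] q [ 0.1   0.46  1.43 -0.    1.25  0.  ]
[-0.005, 0.002, -0.021] [0.0014, -0.0, -0.0] rows 1
```

View pics/s10.png

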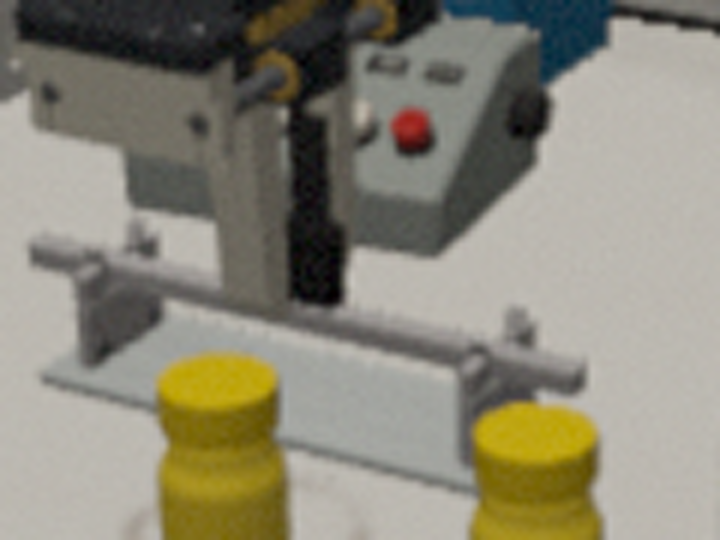

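View pics/w10.png

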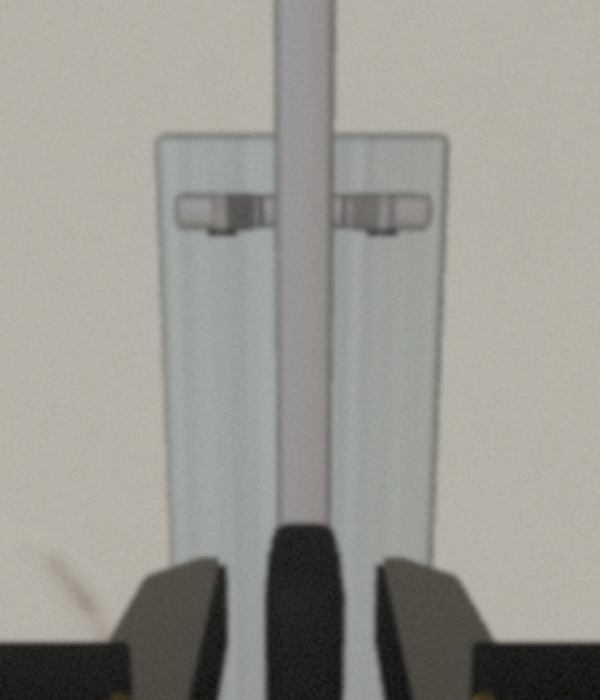

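Call:
move_arm:
  series:
    - [0, 0, -0.1, 0, 0, 0, -0.4]
    - [0, 0, -0.3, 0, 0, 0, -0.4]
    - [0, 0, -0.7, 0, 0, 0, -0.4]
    - [0, 0, -1, 0, 0, 0, 0]
    - [0, 0, -1, 0, 0, 0, 0.5]

```text
t: 11.35
tool_pos: [0.6678, 0.1169, 0.1499]
orientation: [2.107, 2.316, 0.018]
force: [0.3, 0.4, 1.1]
opening: 0.0393
```

```bash
python3 -c "
from plan import *
plan([.57,-.165,.30],97.8)
w=cam('wrist');save('w11',w);crop(w,100,60,540,400,1.7,'w11')
"
```

```text
t 11.35 pos [0.6678 0.1169 0.1499] open 0.0393 F [0.3 0.4 1.1] q [0.1  0.36 1.35 0.   1.42 0.  ]
[-0.99, -0.443, -0.554] [0.0049, 0.0001, -0.0134] rows 3
[-0.99, -0.503, -0.559] [0.0, -0.0, 0.0] rows 3
[-0.7, -0.356, -0.395] [0.0, -0.0, 0.0] rows 2
```

View pics/w11.png

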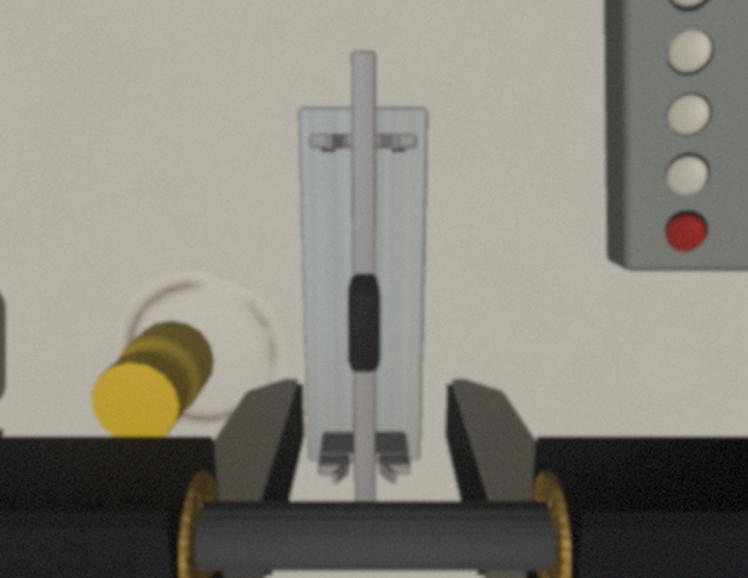

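The bar lies in both notches with the tab up (tab at about (314,250) in full-frame pixels). Next I'll fly to a viewpoint over the carrier and strip.

Call:
move_arm:
  series:
    - [-0.25, -0.1, -0.3, 0, 0, -0.0134, 1]
    - [-0.6, -0.3, -0.6, 0, 0, -0.0134, 1]
    - [-0.99, -0.45, -0.9, 0, 0, -0.0134, 1]
    - [-0.99, -0.45, -0.9, 0, 0, -0.0134, 1]

```text
t: 11.8
tool_pos: [0.629, 0.0093, 0.2366]
orientation: [2.064, 2.357, 0.009]
force: [1.8, 0.1, 0.3]
opening: 0.0754
```

Call:
move_arm:
  series:
    - [-0.4, -0.2, -0.25, 0, 0, 0, 1]
    - [-0.8, -0.4, -0.5, 0, 0, 0, 1]
    - [-0.99, -0.5, -0.6, 0, 0, 0, 1]

```text
t: 12.1
tool_pos: [0.5911, -0.0936, 0.2929]
orientation: [2.064, 2.363, 0.005]
force: [1.1, -0.3, 0.5]
opening: 0.0927
```

Call:
move_arm:
  series:
    - [-0.35, -0.18, 0, 0, 0, 0, 1]
    - [-0.7, -0.36, 0, 0, 0, 0, 1]
    - [-0.7, -0.36, 0, 0, 0, 0, 1]
    - [-0.7, -0.36, 0, 0, 0, 0, 1]
    - [-0.7, -0.36, 0, 0, 0, 0, 1]

```text
t: 12.6
tool_pos: [0.5657, -0.1644, 0.2906]
orientation: [2.063, 2.367, 0.005]
force: [1.0, 0.0, 1.5]
opening: 0.0928
```

```bash
python3 -c "
from plan import *
plan([.57,-.165,.30],97.8)
w=cam('wrist');save('w12',w);crop(w,0,0,640,480,1.25,'w12')
w=cam('scene');save('s12',w);w=cam('side');save('d12',w)
"
```

```text
t 12.6 pos [ 0.5657 -0.1644  0.2906] open 0.0928 F [1.  0.  1.5] q [-0.37  0.08  1.41  0.    1.65 -0.51]
[-0.011, 0.043, -0.094] [0.0012, -0.0003, 0.0002] rows 1
```

View pics/w12.png

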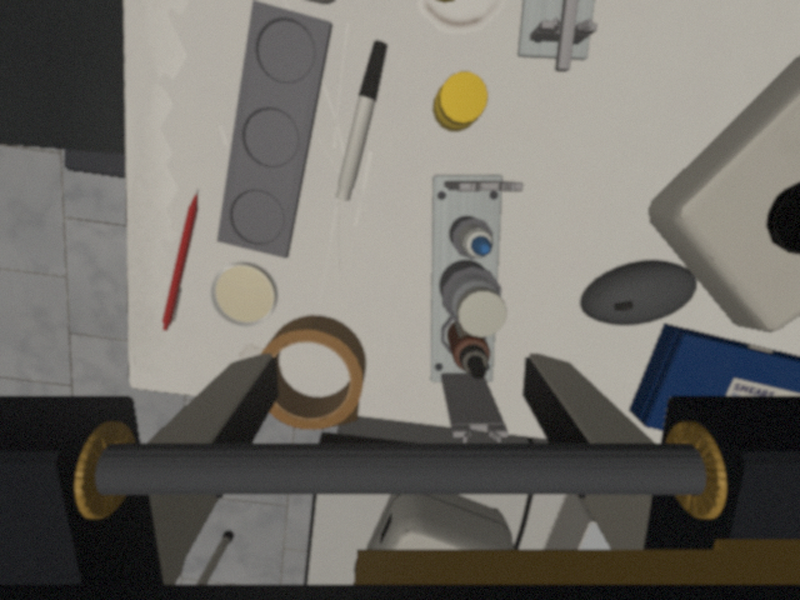

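```bash
cat > strip.py <<'E'
from h import *
def strip(w):
    im=w["frame"];hsv=cv2.cvtColor(im,cv2.COLOR_RGB2HSV)
    m=((hsv[...,2]<135)&(hsv[...,2]>70)&(hsv[...,1]<70)).astype(np.uint8)
    m[:, 280:]=0; m[210:]=0; m[:, :165]=0
    m=cv2.morphologyEx(m,cv2.MORPH_CLOSE,np.ones((5,5)))
    cs,_=cv2.findContours(m,cv2.RETR_EXTERNAL,cv2.CHAIN_APPROX_NONE)
    c=max(cs,key=cv2.contourArea)[:,0,:]
    P=np.array([onz(w,u,v,.01)[:2] for u,v in c],np.float32)
    r=cv2.minAreaRect(P);return c,r
E
python3 -c "
from strip import *
w=load('w12')
c,r=strip(w);print(r, cv2.boundingRect(c))
A=lambda u,v:(w,u/1.25,v/1.25)
se=[onz(*A(*p),.010) for p in [(286,50),(271,137),(257.5,216)]]
print(np.round(se,4),'yaw',np.degrees(np.arctan2(-(se[0]-se[2])[0],(se[0]-se[2])[1])))
print('lid',onz(*A(482,313),.108),'tip',onz(*A(482,245),.108),'bulb',onz(*A(477,371),.108))
for p in [(433,176),(502,178),(432,380),(495,382)]: print(onz(*A(*p),.004))
crop(w,330,130,420,320,3.1,'w12a')
crop(w,165,0,275,210,2.8,'w12b')
crop(load('s12'),310,200,480,340,4.5,'s12a')
"
```

```text
((0.43941572308540344, -0.07569237053394318), (0.20740514993667603, 0.06806680560112), 83.70927429199219) (174, 0, 92, 206)
[[ 0.4471 -0.0046  0.01  ]
 [ 0.439  -0.0762  0.01  ]
 [ 0.4311 -0.147   0.01  ]] yaw -6.401778957961464
lid [ 0.63247639 -0.18528965  0.108     ] tip [ 0.62306314 -0.13396796  0.108     ] bulb [ 0.6371863  -0.23289261  0.108     ]
[ 0.58707126 -0.08963545  0.004     ]
[ 0.65032144 -0.08277622  0.004     ]
[ 0.61727476 -0.29062684  0.004     ]
[ 0.68219146 -0.28411163  0.004     ]
```

View pics/w12a.png

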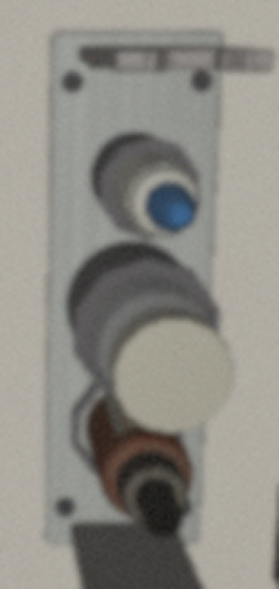

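View pics/w12b.png

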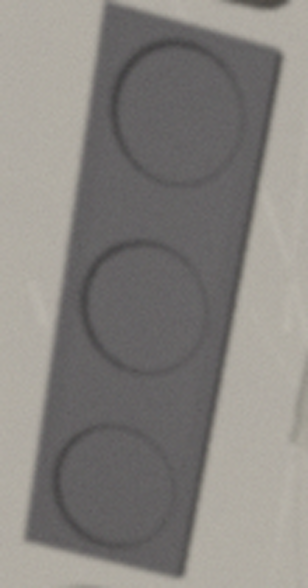

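View pics/s12a.png

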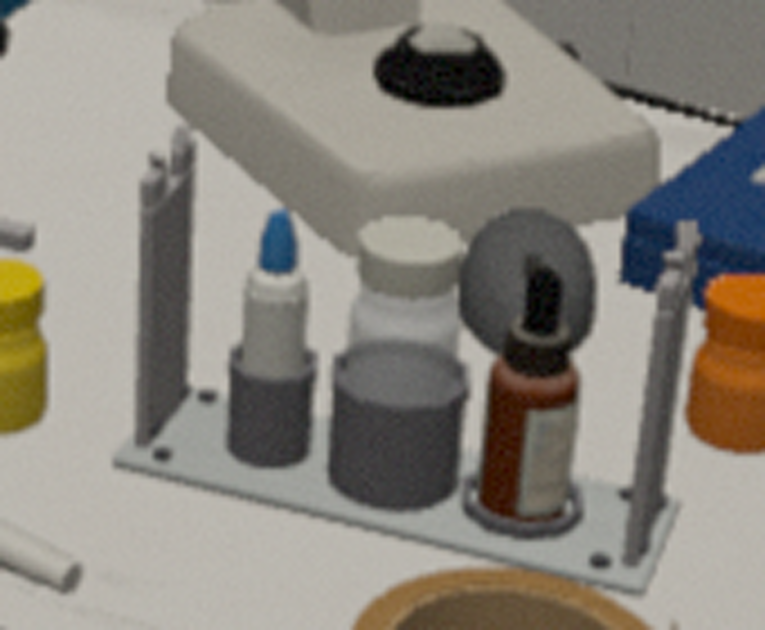

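```bash
python3 -c "
from strip import *
w=load('w12');s=load('s12');d=load('side0')
A=lambda u,v:(w,330+u/3.1,130+v/3.1)
S=lambda u,v:(s,310+u/4.5,200+v/4.5)
for n,a,b in [('lid',A(175,376),S(411,240)),('tip',A(171,205),S(281,213)),('bulb',A(160,505),S(541,262))]:
  print(n,tri(a,b),onz(*a,.108),onz(*b,.108))
"
```

```text
lid (array([ 0.63239803, -0.18445091,  0.10744908]), [np.float64(2.0), np.float64(2.0)]) [ 0.6334445  -0.18605348  0.108     ] [ 0.62918533 -0.18380264  0.108     ]
tip (array([ 0.62271145, -0.13419609,  0.10808756]), [np.float64(0.1), np.float64(0.1)]) [ 0.62268443 -0.13413965  0.108     ] [ 0.62293869 -0.13416824  0.108     ]
bulb (array([ 0.6369502 , -0.22956738,  0.10832501]), [np.float64(1.0), np.float64(1.0)]) [ 0.63646229 -0.22881109  0.108     ] [ 0.63874973 -0.22982556  0.108     ]
```

```bash
python3 -c "
from plan import *
plan([.632,-.1848,.195],98)
plan([.632,-.1848,.062],98)
"
```

```text
t 12.75 pos [ 0.5659 -0.1643  0.2912] open 0.0928 F [ 1.  -0.8 -0.1] q [-0.37  0.08  1.41  0.    1.65 -0.51]
[-0.295, 0.622, 0.964] [0.0014, -0.0001, -0.0006] rows 3
t 12.75 pos [ 0.5659 -0.1643  0.2912] open 0.0928 F [ 1.  -0.8 -0.1] q [-0.37  0.08  1.41  0.    1.65 -0.51]
[-0.127, 0.266, 0.99] [0.0014, -0.0001, -0.0006] rows 3
[-0.128, 0.271, 0.99] [-0.0, 0.0, 0.0] rows 3
[-0.04, 0.085, 0.313] [-0.0, 0.0, 0.0] rows 1
```

Call:
move_arm:
  series:
    - [-0.2, 0.4, 0.1, 0, 0, 0, 1]
    - [-0.295, 0.62, 0.4, 0.0014, 0, 0, 1]
    - [-0.295, 0.62, 0.8, 0.0014, 0, 0, 1]
    - [-0.295, 0.62, 0.96, 0.0014, 0, 0, 1]
    - [-0.295, 0.62, 0.96, 0.0014, 0, 0, 1]
    - [-0.295, 0.62, 0.96, 0.0014, 0, 0, 1]

```text
t: 13.35
tool_pos: [0.6317, -0.186, 0.1973]
orientation: [2.064, 2.367, 0.001]
force: [-0.7, -0.1, 0.4]
opening: 0.0931
```

```bash
python3 -c "
from plan import *
plan([.632,-.1848,.12],98)
w=cam('wrist');save('w13',w);crop(w,0,0,640,480,1.25,'w13')
"
```

```text
t 13.35 pos [ 0.6317 -0.186   0.1973] open 0.0931 F [-0.7 -0.1  0.4] q [-0.36  0.3   1.34 -0.    1.51 -0.5 ]
[0.012, 0.003, 0.773] [0.0004, 0.0002, -0.0009] rows 2
```

View pics/w13.png

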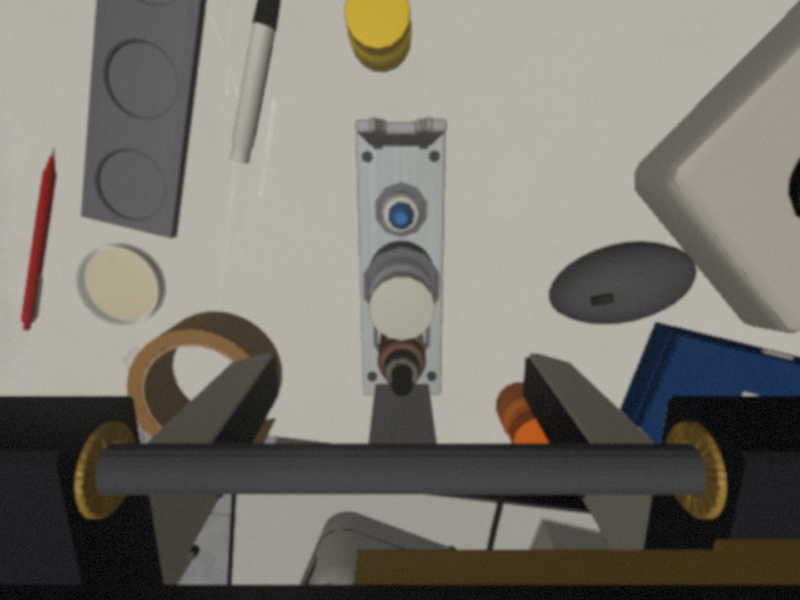

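```bash
python3 -c "
from plan import *
from plant import read_state
w=load('w13');st=read_state();R=Rn.from_rotvec(st['orientation']).as_matrix()
for n,u,v in [('lid',402,307),('tip',401,217),('bulb',401.5,383)]:
  e=onz(w,u/1.25,v/1.25,.108);print(n,np.round(e,4),np.round(R.T@(e-st['tool_pos']),4))
"
```

```text
lid [ 0.6329 -0.1849  0.108 ] [0.0015 0.0004 0.0907]
tip [ 0.6256 -0.1359  0.108 ] [ 0.0511 -0.0002  0.0906]
bulb [ 0.6389 -0.2306  0.108 ] [-0.0446  0.0001  0.0907]
```

Call:
move_arm:
  series:
    - [0.014, 0.003, 0.3, 0, 0, 0, 1]
    - [0.014, 0.003, 0.7, 0, 0, 0, 1]
    - [0.014, 0.003, 1.0, 0, 0, 0, 0.7]
    - [0.014, 0.003, 1.0, 0, 0, 0, 0.5]

```text
t: 13.8
tool_pos: [0.6295, -0.1841, 0.0931]
orientation: [-2.062, -2.364, 0.003]
force: [-0.3, 0.9, -0.8]
opening: 0.0814
```

Call:
move_arm:
  series:
    - [0, 0, 0.2, 0, 0, 0, 0.5]
    - [0, 0, 0.35, 0, 0, 0, 0.5]
    - [0, 0, 0.35, 0, 0, 0, 0.5]
    - [0, 0, 0.35, 0, 0, 0, 0.5]

```text
t: 14.2
tool_pos: [0.6322, -0.1851, 0.0623]
orientation: [2.064, 2.366, 0.001]
force: [0.1, -0.2, 0.4]
opening: 0.0698
```

```bash
python3 -c "
from plan import *
plan([.632,-.1848,.062],98)
w=cam('wrist');save('w14',w);crop(w,160,100,480,400,2,'w14')
w=cam('scene');save('s14',w);crop(w,310,200,480,340,4.5,'s14')
plan([.632,-.1848,.062],98)
"
```

```text
t 14.2 pos [ 0.6322 -0.1851  0.0623] open 0.0698 F [ 0.1 -0.2  0.4] q [-0.36  0.4   1.46 -0.    1.28 -0.5 ]
[0.003, -0.001, 0.003] [0.0004, 0.0003, -0.0011] rows 1
t 14.3 pos [ 0.6326 -0.1852  0.0627] open 0.0698 F [-0.6 -0.1  0.8] q [-0.36  0.4   1.46 -0.    1.28 -0.5 ]
[0.005, -0.006, 0.007] [0.0008, 0.0004, -0.0011] rows 1
```

View pics/s14.png

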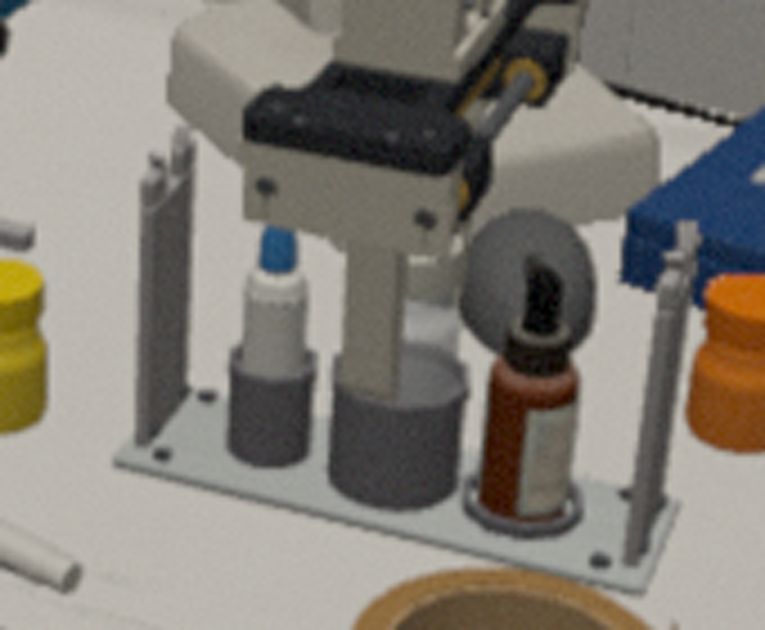

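View pics/w14.png

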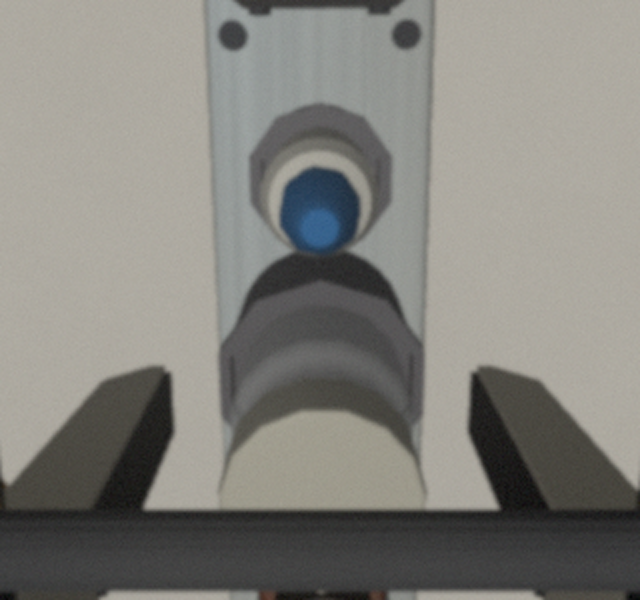

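Call:
move_arm:
  series:
    - [0, 0, 0, 0, 0, 0, -0.2]
    - [0, 0, 0, 0, 0, 0, -0.2]
    - [0, 0, 0, 0, 0, 0, -0.2]
    - [0, 0, 0, 0, 0, 0, -0.2]
    - [0, 0, 0, 0, 0, 0, -0.2]
  squeeze: 15

```text
t: 14.8
tool_pos: [0.6316, -0.1849, 0.0609]
orientation: [2.065, 2.367, 0.0]
force: [0.0, 0.3, 0.7]
opening: 0.0403
```

Call:
move_arm:
  series:
    - [0, 0, -0.08, 0, 0, 0, -0.2]
    - [0, 0, -0.2, 0, 0, 0, -0.2]
    - [0, 0, -0.4, 0, 0, 0, -0.2]
    - [0, 0, -0.7, 0, 0, 0, -0.2]
    - [0, 0, -0.9, 0, 0, 0, -0.2]
    - [0, 0, -0.9, 0, 0, 0, -0.2]
    - [0, 0, -0.9, 0, 0, 0, -0.2]

```text
t: 15.5
tool_pos: [0.632, -0.185, 0.1516]
orientation: [2.064, 2.366, 0.001]
force: [0.0, 0.4, -1.6]
opening: 0.0406
```

```bash
python3 -c "
from plan import *
plan([.439,-.0762,.12],83.6)
w=cam('wrist');save('w15',w);crop(w,160,100,480,400,2,'w15')
w=cam('scene');save('s15',w);crop(w,310,140,480,340,3,'s15')
"
```

```text
t 15.5 pos [ 0.632  -0.185   0.1516] open 0.0406 F [ 0.   0.4 -1.6] q [-0.36  0.32  1.39 -0.    1.43 -0.5 ]
[0.752, -0.99, 0.175] [0.0006, 0.0002, 0.0789] rows 3
[0.38, -0.895, 0.138] [0.0, 0.0, 0.0] rows 2
```

View pics/s15.png

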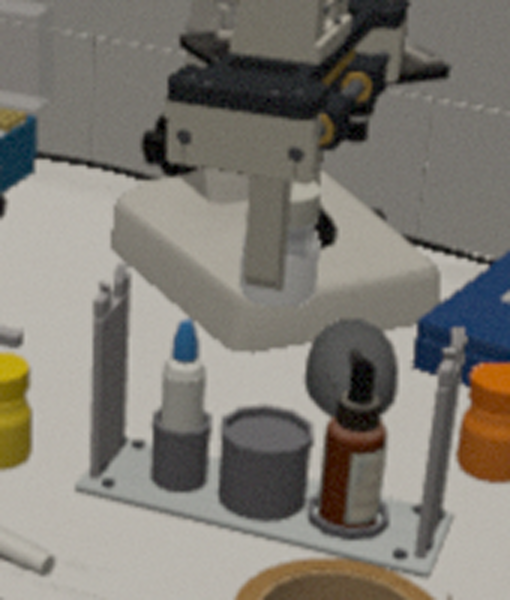

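Call:
move_arm:
  series:
    - [0.25, -0.35, -0.05, 0, 0, 0.026, -0.2]
    - [0.5, -0.7, -0.05, 0, 0, 0.052, -0.2]
    - [0.75, -0.99, -0.05, 0, 0, 0.079, -0.2]
    - [0.75, -0.99, -0.05, 0, 0, 0.079, -0.2]

```text
t: 16.0
tool_pos: [0.5177, -0.121, 0.152]
orientation: [-2.339, -2.087, 0.006]
force: [1.0, -0.9, -1.6]
opening: 0.0404
```

Call:
move_arm:
  series:
    - [0.15, -0.35, 0.05, 0, 0, 0, -0.2]
    - [0.3, -0.7, 0.2, 0, 0, 0, -0.2]
    - [0.38, -0.895, 0.36, 0, 0, 0, -0.2]
    - [0.38, -0.895, 0.36, 0, 0, 0, -0.2]
    - [0.38, -0.895, 0.36, 0, 0, 0, -0.2]
    - [0.38, -0.895, 0.36, 0, 0, 0, -0.2]

```text
t: 16.6
tool_pos: [0.4399, -0.0769, 0.1205]
orientation: [2.341, 2.092, 0.001]
force: [0.3, 0.8, -0.2]
opening: 0.0405
```

```bash
python3 -c "
from plan import *
plan([.439,-.0762,.06],83.6)
w=cam('wrist');save('w16',w);crop(w,0,0,640,480,1.25,'w16')
w=cam('side');save('d16',w);crop(w,220,180,360,350,3.5,'d16')
plan([.439,-.0762,.06],83.6)
"
```

```text
t 16.6 pos [ 0.4399 -0.0769  0.1205] open 0.0405 F [ 0.3  0.8 -0.2] q [-0.29 -0.23  2.02 -0.    1.35 -0.18]
[0.006, -0.011, 0.605] [0.0006, 0.0001, -0.0001] rows 2
t 16.7 pos [ 0.44   -0.0769  0.1206] open 0.0401 F [-0.5  0.4 -1.8] q [-0.29 -0.23  2.02 -0.    1.35 -0.18]
[0.006, -0.011, 0.606] [0.0006, 0.0001, -0.0002] rows 2
```

View pics/w16.png

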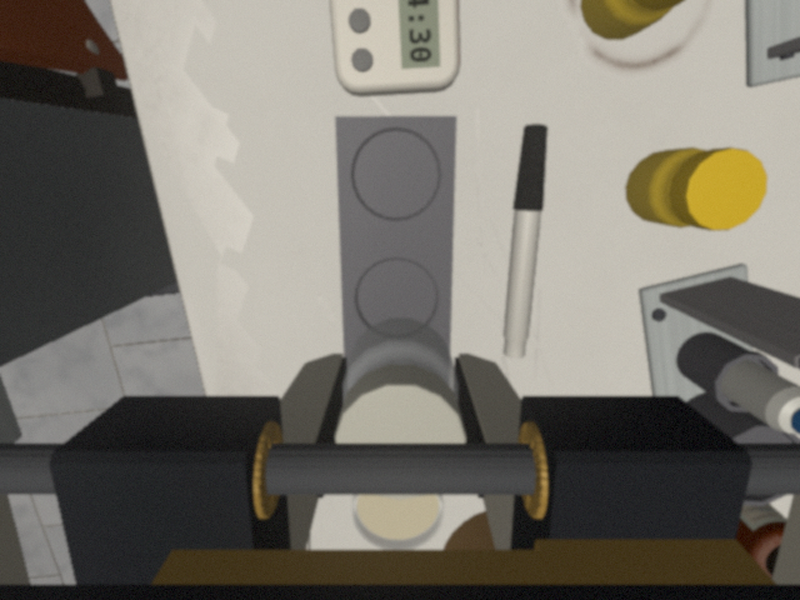

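View pics/d16.png

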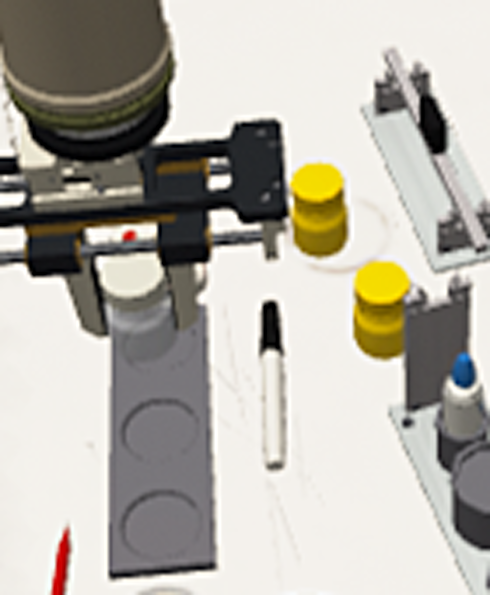

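```bash
python3 -c "
from plan import *
w=load('w16')
a=onz(w,396/1.25,174/1.25,.01);b=onz(w,397/1.25,297/1.25,.01);print(a,b,np.linalg.norm(a-b))
for p in [(336,117),(456,117)]: print(onz(w,p[0]/1.25,p[1]/1.25,.01))
"
```

```text
[ 0.44642089 -0.00461097  0.01      ] [ 0.43882631 -0.0755044   0.01      ] 0.07129905596503255
[0.41738683 0.02880386 0.01      ]
[0.48234921 0.02145306 0.01      ]
```

Call:
move_arm:
  series:
    - [0.006, -0.01, 0.3, 0, 0, 0, -0.2]
    - [0.006, -0.01, 0.6, 0, 0, 0, -0.2]
    - [0.006, -0.01, 0.8, 0, 0, 0, -0.2]
    - [0.006, -0.01, 0.9, 0, 0, 0, -0.2]
    - [0.006, -0.01, 0.96, 0, 0, 0, -0.2]
    - [0.006, -0.01, 0.97, 0, 0, 0, -0.2]
    - [0.006, -0.01, 0.97, 0, 0, 0, -0.2]

```text
t: 17.4
tool_pos: [0.4386, -0.0758, 0.0237]
orientation: [2.341, 2.093, 0.001]
force: [0.6, 0.3, -0.1]
opening: 0.0404
```

Call:
move_arm:
  series:
    - [0, 0, 0.01, 0, 0, 0, -0.2]
    - [0, 0, 0.02, 0, 0, 0, -0.2]
    - [0, 0, 0.02, 0, 0, 0, -0.2]

```text
t: 17.7
tool_pos: [0.438, -0.0756, 0.0211]
orientation: [2.342, 2.093, 0.001]
force: [0.6, 0.4, 0.2]
opening: 0.0408
```

Call:
move_arm:
  series:
    - [0, 0, 0.01, 0, 0, 0, -0.2]
    - [0, 0, 0.01, 0, 0, 0, -0.2]
    - [0, 0, 0.01, 0, 0, 0, -0.2]

```text
t: 18.0
tool_pos: [0.4381, -0.0757, 0.0208]
orientation: [2.342, 2.093, 0.001]
force: [-4.2, 2.0, 9.7]
opening: 0.0401
```

```bash
python3 -c "
from plan import *
w=cam('scene');save('s17',w);crop(w,200,260,400,400,4,'s17')
plan([.439,-.0762,.06],83.6)
"
```

```text
t 18.05 pos [ 0.4381 -0.0756  0.0208] open 0.0404 F [-4.1  1.4 10.4] q [-0.29 -0.1   2.1  -0.    1.14 -0.17]
[-0.005, 0.01, -0.392] [0.0002, 0.0001, -0.0001] rows 1
```

View pics/s17.png

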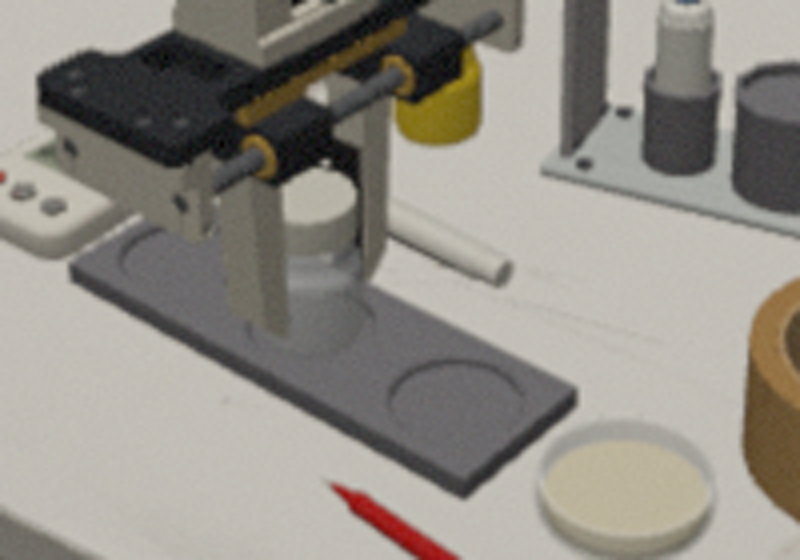

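Call:
move_arm:
  series:
    - [0, 0, -0.01, 0, 0, 0, -0.2]
    - [0, 0, -0.01, 0, 0, 0, 0.3]
    - [0, 0, -0.01, 0, 0, 0, 0.3]
    - [0, 0, -0.01, 0, 0, 0, 0.3]
    - [0, 0, -0.01, 0, 0, 0, 0.3]

```text
t: 18.55
tool_pos: [0.4376, -0.0755, 0.0206]
orientation: [2.342, 2.093, 0.0]
force: [-0.4, 0.5, 0.1]
opening: 0.0601
```

Call:
move_arm:
  series:
    - [0, 0, -0.2, 0, 0, 0, 0.3]
    - [0, 0, -0.6, 0, 0, 0, 0.3]
    - [0, 0, -1, 0, 0, 0, 0.3]
    - [0, 0, -1, 0, 0, 0, 0.5]
    - [0, 0, -1, 0, 0, 0, 0.5]

```text
t: 19.05
tool_pos: [0.4387, -0.0758, 0.1219]
orientation: [2.34, 2.092, 0.003]
force: [-0.2, -0.1, -0.8]
opening: 0.0686
```

```bash
python3 -c "
from plan import *
plan([.6375,-.2325,.22],98)
w=cam('scene');save('s18',w);crop(w,200,180,480,400,2.7,'s18')
"
```

```text
t 19.05 pos [ 0.4387 -0.0758  0.1219] open 0.0686 F [-0.2 -0.1 -0.8] q [-0.29 -0.24  2.02 -0.    1.35 -0.17]
[-0.614, 0.99, -0.448] [0.001, 0.0003, -0.0801] rows 3
[-0.988, 0.946, -0.53] [-0.0, 0.0, 0.0] rows 3
```

View pics/s18.png

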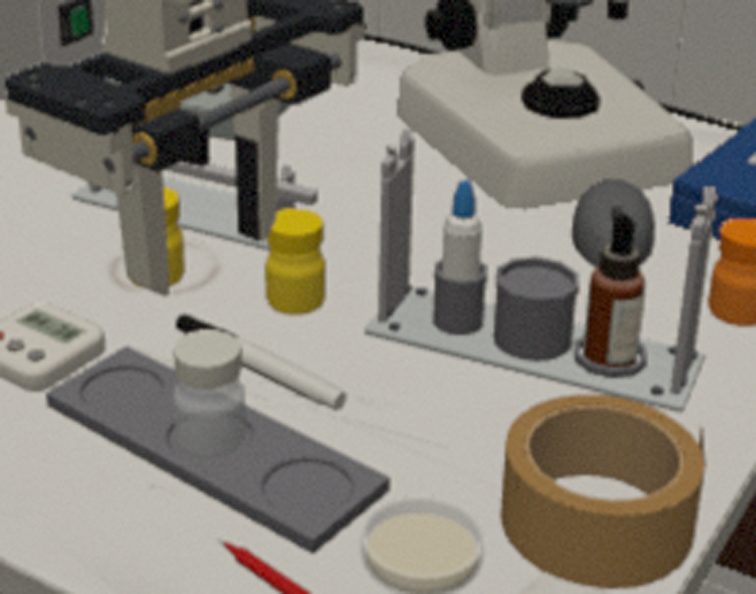

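The jar stands upright in the middle seat. Next is the brown bottle.

Call:
move_arm:
  series:
    - [-0.1, 0.2, -0.35, 0, 0, -0.027, 1]
    - [-0.3, 0.55, -0.6, 0, 0, -0.054, 1]
    - [-0.6, 0.99, -0.9, 0, 0, -0.08, 1]
    - [-0.6, 0.99, -0.9, 0, 0, -0.08, 1]

```text
t: 19.5
tool_pos: [0.5319, -0.1488, 0.2115]
orientation: [2.058, 2.371, 0.0]
force: [-0.5, 0.5, 0.9]
opening: 0.0923
```

Call:
move_arm:
  series:
    - [-0.33, 0.33, 0, 0, 0, 0, 1]
    - [-0.66, 0.66, 0, 0, 0, 0, 1]
    - [-0.99, 0.95, -0.06, 0, 0, 0, 1]
    - [-0.99, 0.95, -0.06, 0, 0, 0, 1]
    - [-0.99, 0.95, -0.06, 0, 0, 0, 1]
    - [-0.99, 0.95, -0.06, 0, 0, 0, 1]

```text
t: 20.1
tool_pos: [0.6362, -0.2302, 0.2153]
orientation: [-2.06, -2.369, 0.001]
force: [-0.8, 0.3, 0.4]
opening: 0.093
```

```bash
python3 -c "
from plan import *
plan([.6375,-.2325,.15],98)
w=cam('wrist');save('w19',w);crop(w,0,0,640,480,1.25,'w19')
"
```

```text
t 20.1 pos [ 0.6362 -0.2302  0.2153] open 0.093 F [-0.8  0.3  0.4] q [-0.42  0.34  1.25  0.    1.55 -0.56]
[-0.025, 0.011, 0.653] [-0.0006, -0.0004, -0.0] rows 2
```

View pics/w19.png

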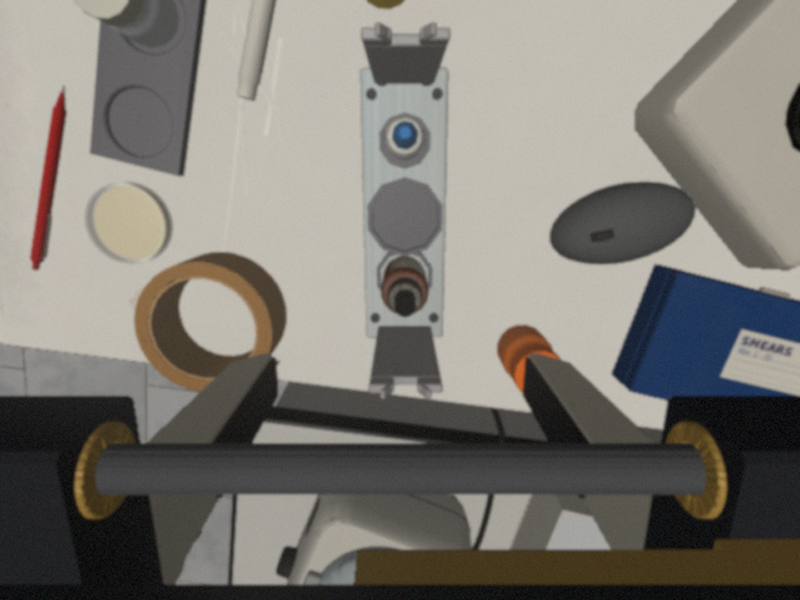

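```bash
python3 -c "
from plan import *
from plant import read_state
w=load('w19');st=read_state();R=Rn.from_rotvec(st['orientation']).as_matrix()
crop(w,270,190,370,330,4.2,'w19a')
f=lambda n,u,v,z:print(n,np.round(onz(w,u/1.25,v/1.25,z),4),np.round(R.T@(onz(w,u/1.25,v/1.25,z)-st['tool_pos']),4))
f('bulb',405,303,.108);f('tip',404,133,.108)
f('prong inner edge',405,378,.13);f('bracketL',371,385,.13);f('bracketR',440,385,.13)
f('orange top',537,368,.06)
f('tape',275,300,.05)
"
```

```text
bulb [ 0.6392 -0.2313  0.108 ] [-0.0017  0.0028  0.1083]
tip [ 0.6252 -0.1367  0.108 ] [0.094  0.0021 0.1083]
prong inner edge [ 0.6444 -0.2695  0.13  ] [-0.0402  0.0026  0.0863]
bracketL [ 0.6257 -0.2766  0.13  ] [-0.0446 -0.0169  0.0863]
bracketR [ 0.665  -0.2711  0.13  ] [-0.0446  0.0228  0.0862]
orange top [ 0.7434 -0.2792  0.06  ] [-0.0636  0.0993  0.1562]
tape [ 0.5486 -0.2575  0.05  ] [-0.015  -0.0905  0.1663]
```

View pics/w19a.png

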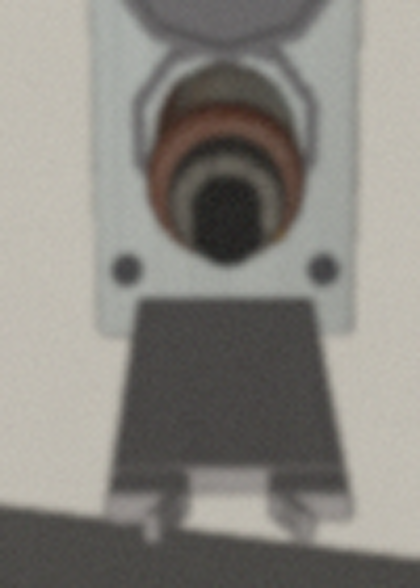

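Call:
move_arm:
  series:
    - [0, 0.025, 0.2, 0, 0, 0, 0.3]
    - [0, 0.025, 0.5, 0, 0, 0, 0.3]
    - [0, 0.025, 0.8, 0, 0, 0, 0.3]
    - [0, 0.025, 0.8, 0, 0, 0, 0.3]
    - [0, 0.025, 0.8, 0, 0, 0, 0.3]

```text
t: 20.65
tool_pos: [0.639, -0.23, 0.1376]
orientation: [-2.061, -2.371, 0.0]
force: [-0.2, 0.5, 0.2]
opening: 0.0614
```

```bash
python3 -c "
from plan import *
plan([.639,-.2305,.036],98)
w=cam('side');save('d20',w);crop(w,300,220,440,400,3.2,'d20')
w=cam('scene');save('s20',w);crop(w,330,180,480,340,3.7,'s20')
w=cam('wrist');save('w20',w);crop(w,160,140,480,400,2,'w20')
"
```

```text
t 20.65 pos [ 0.639  -0.23    0.1376] open 0.0614 F [-0.2  0.5  0.2] q [-0.42  0.39  1.34  0.    1.42 -0.56]
[-0.005, -0.001, 0.99] [-0.0, -0.0, 0.0001] rows 2
[-0.0, 0.0, 0.026] [-0.0, -0.0, -0.0] rows 1
```

View pics/d20.png

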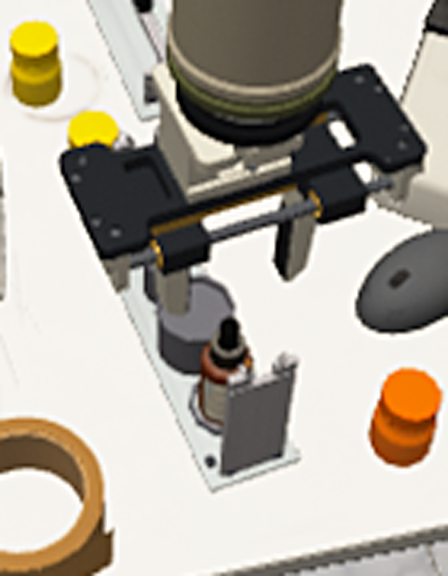

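View pics/s20.png

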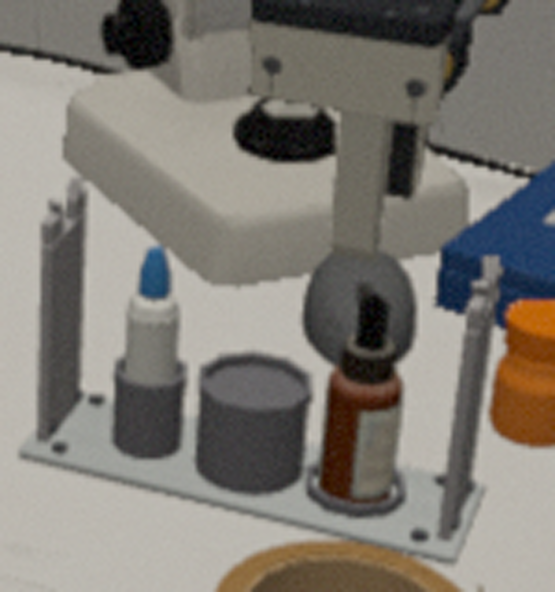

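View pics/w20.png

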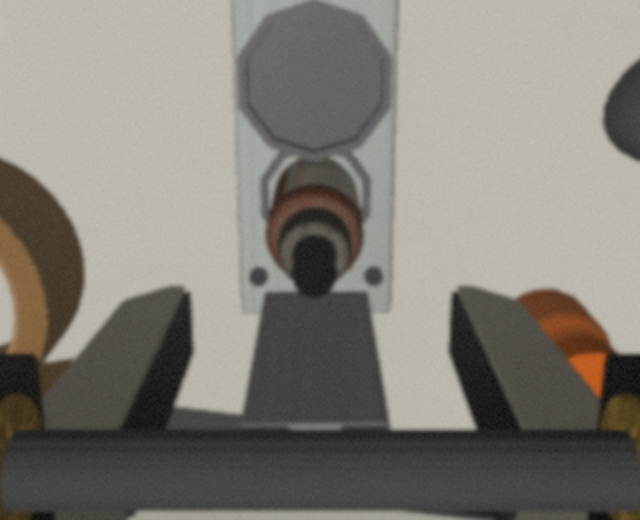

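Call:
move_arm:
  series:
    - [0, 0, 0.25, 0, 0, 0, 0.3]
    - [0, 0, 0.5, 0, 0, 0, 0.3]
    - [0, 0, 0.75, 0, 0, 0, 0.3]
    - [0, 0, 0.78, 0, 0, 0, 0.3]
    - [0, 0, 0.78, 0, 0, 0, 0.3]

```text
t: 21.3
tool_pos: [0.6399, -0.2308, 0.0596]
orientation: [2.061, 2.37, 0.0]
force: [0.6, 0.5, 0.4]
opening: 0.0603
```

```bash
python3 -c "
from plan import *
plan([.639,-.2305,.036],98)
w=cam('side');save('d21',w);crop(w,300,220,440,400,3.2,'d21')
w=cam('scene');save('s21',w);crop(w,330,180,480,340,3.7,'s21')
"
```

```text
t 21.3 pos [ 0.6399 -0.2308  0.0596] open 0.0603 F [0.6 0.5 0.4] q [-0.42  0.46  1.39  0.    1.29 -0.56]
[0.004, -0.008, 0.236] [0.0001, 0.0001, -0.0001] rows 1
```

View pics/d21.png

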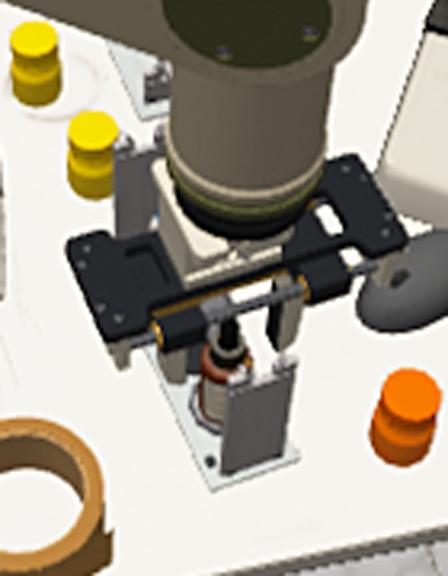

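View pics/s21.png

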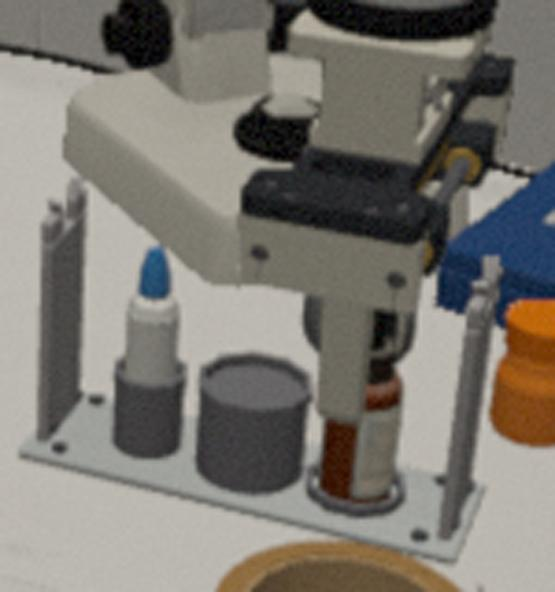

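```bash
python3 -c "
from plan import *
from plant import read_state
s=load('s21');st=read_state();R=Rn.from_rotvec(st['orientation']).as_matrix();p=st['tool_pos']
f=lambda q:np.round((proj(s,q)-[330,180])*3.7,0)
for x in (-.0075,0,.0075): print('tip outer',f(p+R@[x,-.0475,0]),'inner',f(p+R@[x,-.030,0]))
for x in (-.0375,.0375): print('body',f(p+R@[x,-.094,-.084]))
for c in [(.638,-.234),(.6397,-.2335),(.637,-.231)]: print('bottle base',f([*c,.006]),'bulbtop',f([*c,.108]))
"
```

```text
tip outer [355. 437.] inner [366. 417.]
tip outer [338. 433.] inner [349. 413.]
tip outer [321. 429.] inner [332. 409.]
body [421. 325.]
body [231. 286.]
bottle base [357. 491.] bulbtop [379. 293.]
bottle base [358. 489.] bulbtop [380. 291.]
bottle base [350. 490.] bulbtop [372. 292.]
```

Call:
move_arm:
  series:
    - [0, -0.005, 0.1, 0, 0, 0, 0.3]
    - [0, -0.005, 0.2, 0, 0, 0, 0.3]
    - [0, -0.005, 0.24, 0, 0, 0, 0.3]
    - [0, -0.005, 0.24, 0, 0, 0, 0.3]

```text
t: 21.8
tool_pos: [0.6382, -0.2304, 0.0332]
orientation: [-2.06, -2.369, 0.001]
force: [-0.5, -0.6, -0.6]
opening: 0.0604
```

```bash
python3 -c "
from plan import *
w=cam('side');save('d21',w);crop(w,300,220,440,400,3.2,'d21')
w=cam('scene');save('s21',w);crop(w,330,180,480,340,3.7,'s21')
plan([.639,-.2305,.036],98)
"
```

```text
t 21.9 pos [ 0.6391 -0.2307  0.0346] open 0.0605 F [ 0.7 -0.2 -0.4] q [-0.42  0.48  1.41  0.    1.25 -0.56]
[0.002, -0.0, -0.014] [-0.0, -0.0, -0.0001] rows 1
```

View pics/s21.png

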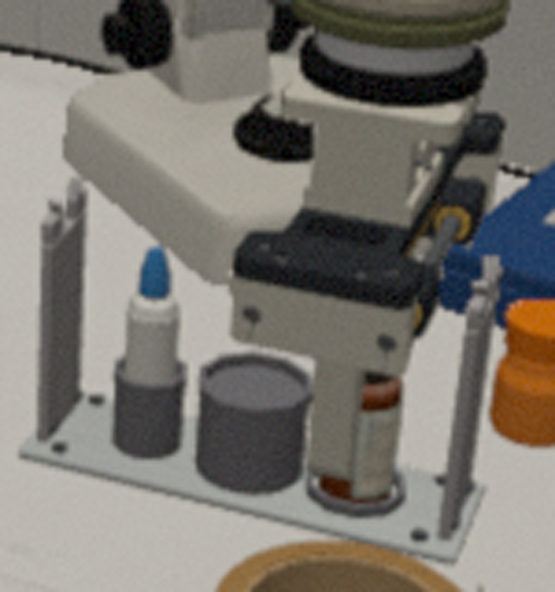

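Call:
move_arm:
  series:
    - [0, 0, 0, 0, 0, 0, -0.4]
    - [0, 0, 0, 0, 0, 0, -0.4]
    - [0, 0, 0, 0, 0, 0, -0.4]
    - [0, 0, 0, 0, 0, 0, -0.4]
    - [0, 0, 0, 0, 0, 0, -0.4]
  squeeze: 20

```text
t: 22.4
tool_pos: [0.6393, -0.2309, 0.0351]
orientation: [2.061, 2.37, 0.0]
force: [0.4, -0.4, 0.4]
opening: 0.0317
```

Call:
move_arm:
  series:
    - [0, 0, -0.08, 0, 0, 0, -0.4]
    - [0, 0, -0.2, 0, 0, 0, -0.4]
    - [0, 0, -0.5, 0, 0, 0, -0.4]
    - [0, 0, -0.9, 0, 0, 0, -0.4]
    - [0, 0, -1, 0, 0, 0, -0.4]
    - [0, 0, -1, 0, 0, 0, -0.4]

```text
t: 23.0
tool_pos: [0.6413, -0.2317, 0.139]
orientation: [2.057, 2.366, 0.003]
force: [0.3, -0.1, -1.5]
opening: 0.0318
```

```bash
python3 -c "
from plan import *
w=cam('scene');save('s22',w);crop(w,330,120,480,340,2.7,'s22')
w=cam('wrist');save('w22',w);crop(w,160,140,480,400,2,'w22')
plan([.4468,-.0046,.16],83.6)
"
```

```text
t 23.1 pos [ 0.6388 -0.2306  0.1341] open 0.032 F [ 0.1  0.5 -0.3] q [-0.42  0.39  1.34  0.    1.41 -0.56]
[0.99, -0.627, -0.102] [-0.0001, -0.0001, 0.0799] rows 3
[0.931, -0.99, -0.119] [-0.0, 0.0, -0.0] rows 3
[0.298, -0.317, -0.038] [-0.0, 0.0, -0.0] rows 1
```

View pics/s22.png

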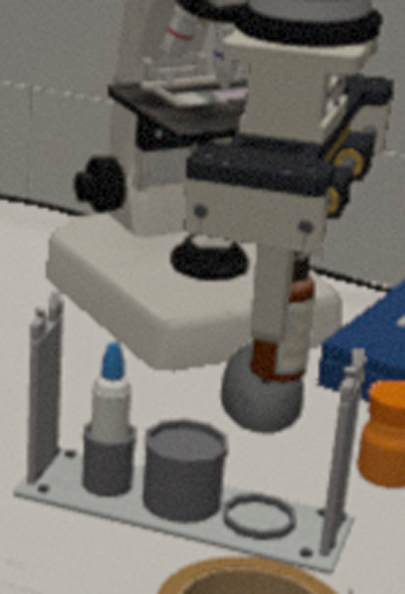

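View pics/w22.png

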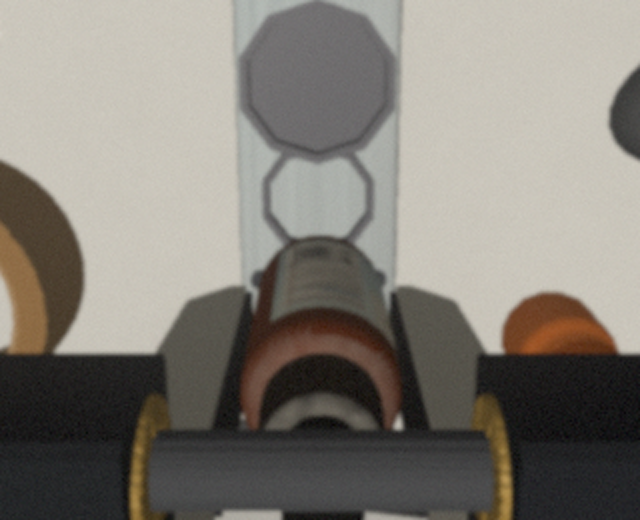

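Call:
move_arm:
  series:
    - [0.1, -0.1, -0.35, 0, 0, 0.026, -0.4]
    - [0.5, -0.3, -0.4, 0, 0, 0.052, -0.4]
    - [0.99, -0.63, -0.4, 0, 0, 0.08, -0.4]
    - [0.99, -0.63, -0.4, 0, 0, 0.08, -0.4]

```text
t: 23.5
tool_pos: [0.5578, -0.1373, 0.1704]
orientation: [-2.337, -2.087, 0.006]
force: [0.5, -1.7, -2.3]
opening: 0.0319
```

Call:
move_arm:
  series:
    - [0.31, -0.33, 0, 0, 0, 0, -0.4]
    - [0.62, -0.66, 0, 0, 0, 0, -0.4]
    - [0.93, -0.99, 0, 0, 0, 0, -0.4]
    - [0.93, -0.99, 0, 0, 0, 0, -0.4]

```text
t: 23.9
tool_pos: [0.4708, -0.0346, 0.1718]
orientation: [-2.335, -2.094, 0.004]
force: [0.8, 0.5, -1.5]
opening: 0.0317
```

```bash
python3 -c "
from plan import *
plan([.447,-.002,.11],83.6)
"
```

```text
t 23.9 pos [ 0.4708 -0.0346  0.1718] open 0.0317 F [ 0.8  0.5 -1.5] q [-0.18 -0.19  1.89  0.    1.45 -0.07]
[0.298, -0.268, 0.62] [-0.0018, -0.0004, 0.001] rows 2
```

Call:
move_arm:
  series:
    - [0.3, -0.26, 0, 0, 0, 0, -0.4]
    - [0.3, -0.26, 0.1, 0, 0, 0, -0.4]
    - [0.3, -0.26, 0.4, 0, 0, 0, -0.4]
    - [0.3, -0.26, 0.6, 0, 0, 0, -0.4]
    - [0.3, -0.26, 0.6, 0, 0, 0, -0.4]
    - [0.3, -0.26, 0.6, 0, 0, 0, -0.4]

```text
t: 24.5
tool_pos: [0.4522, -0.0057, 0.114]
orientation: [-2.341, -2.093, 0.002]
force: [-1.3, -0.2, -0.9]
opening: 0.0318
```

```bash
python3 -c "
from plan import *
w=cam('wrist');save('w23',w);crop(w,0,0,640,480,1.25,'w23')
w=cam('scene');save('s23',w);crop(w,200,180,400,400,2.7,'s23')
plan([.447,-.002,.04],83.6)
"
```

```text
t 24.6 pos [ 0.4535 -0.0058  0.1157] open 0.0319 F [-0.1  0.6 -0.7] q [-0.13 -0.2   2.   -0.    1.34 -0.01]
[0.03, -0.07, 0.757] [0.0005, 0.0001, -0.0002] rows 2
```

View pics/w23.png

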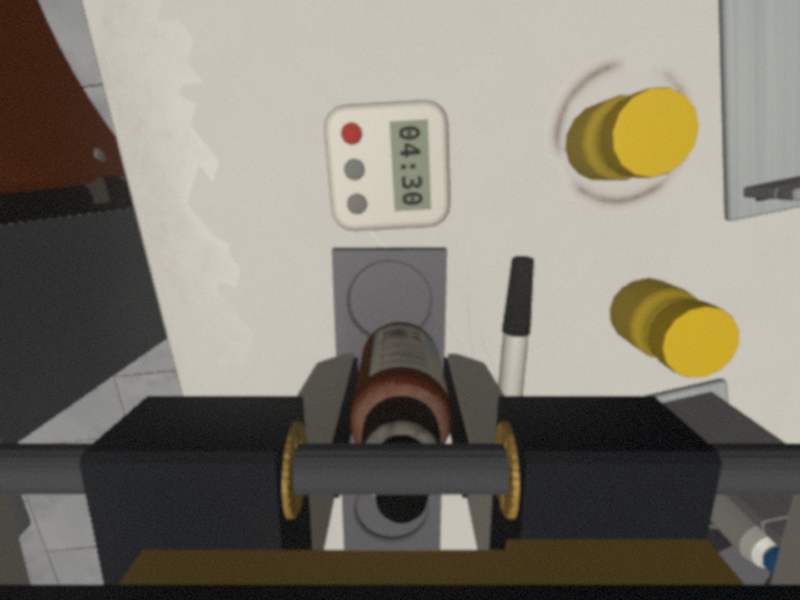

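View pics/s23.png

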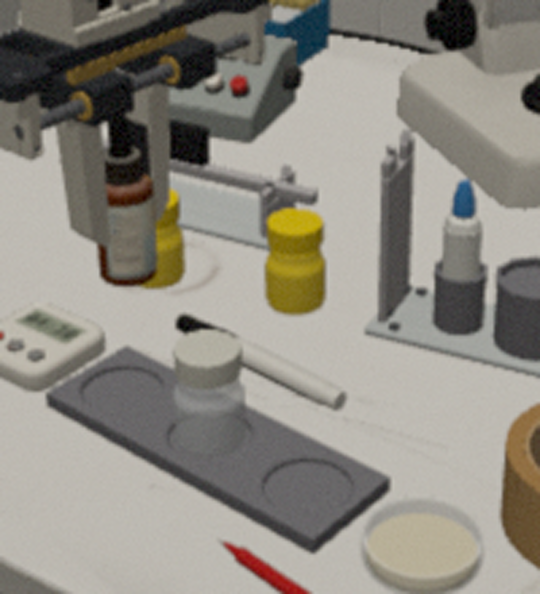

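Call:
move_arm:
  series:
    - [0.03, -0.07, 0.0, 0, 0, 0, -0.4]
    - [0.03, -0.07, 0.3, 0, 0, 0, -0.4]
    - [0.03, -0.07, 0.6, 0, 0, 0, -0.4]
    - [0.03, -0.07, 0.74, 0, 0, 0, -0.4]
    - [0.03, -0.07, 0.78, 0, 0, 0, -0.4]
    - [0.03, -0.07, 0.78, 0, 0, 0, -0.4]
    - [0.03, -0.07, 0.78, 0, 0, 0, -0.4]

```text
t: 25.3
tool_pos: [0.4471, -0.0016, 0.0382]
orientation: [2.341, 2.092, 0.003]
force: [0.0, 0.1, -1.4]
opening: 0.0318
```

```bash
python3 -c "
from plan import *
w=cam('scene');save('s24',w);crop(w,180,240,320,380,4,'s24')
w=cam('wrist');save('w24',w);crop(w,160,140,480,400,2,'w24')
plan([.447,-.002,.035],83.6)
"
```

```text
t 25.4 pos [ 0.4471 -0.0016  0.0382] open 0.0323 F [-0.5 -0.5 -1.3] q [-0.12 -0.12  2.08 -0.    1.17 -0.01]
[-0.004, -0.001, 0.032] [0.0009, 0.0, -0.0001] rows 1
```

View pics/s24.png

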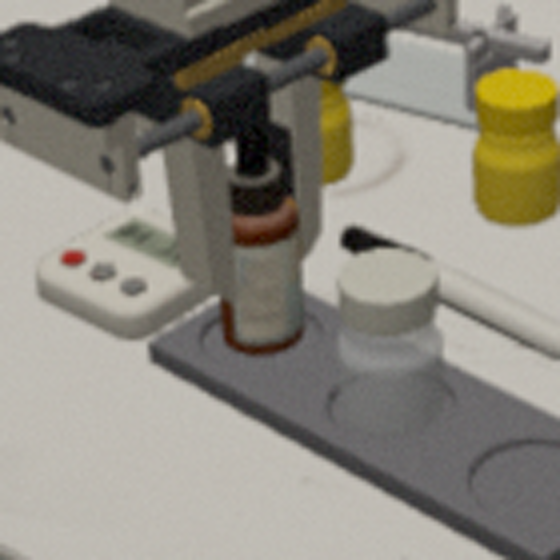

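View pics/w24.png

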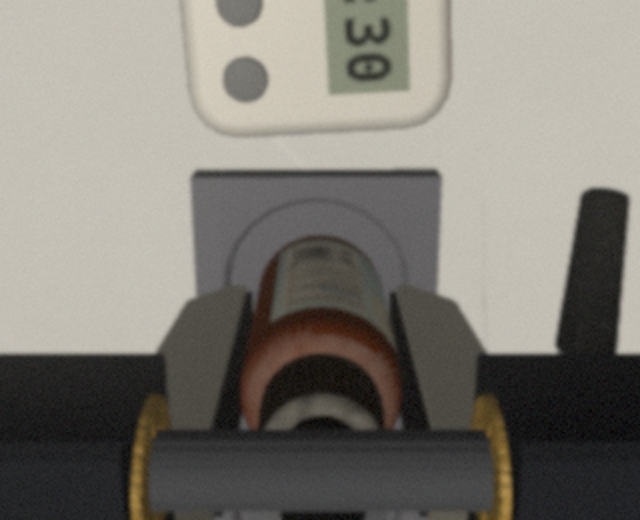

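Call:
move_arm:
  series:
    - [0, 0, 0.02, 0, 0, 0, -0.4]
    - [0, 0, 0.033, 0, 0, 0, -0.4]
    - [0, 0, 0.033, 0, 0, 0, -0.4]
    - [0, 0, 0.033, 0, 0, 0, -0.4]

```text
t: 25.8
tool_pos: [0.4468, -0.0016, 0.0348]
orientation: [2.341, 2.093, 0.002]
force: [-5.0, 0.7, 10.2]
opening: 0.0316
```

Call:
move_arm:
  series:
    - [0, 0, 0.008, 0, 0, 0, -0.4]
    - [0, 0, 0.008, 0, 0, 0, -0.4]
    - [0, 0, 0.008, 0, 0, 0, -0.4]

```text
t: 26.1
tool_pos: [0.4469, -0.0016, 0.0348]
orientation: [2.341, 2.093, 0.002]
force: [-7.8, 0.9, 18.6]
opening: 0.0315
```

Call:
move_arm:
  series:
    - [0, 0, -0.012, 0, 0, 0, -0.4]
    - [0, 0, -0.012, 0, 0, 0, -0.4]
    - [0, 0, -0.012, 0, 0, 0, 0.2]
    - [0, 0, -0.012, 0, 0, 0, 0.2]
    - [0, 0, -0.012, 0, 0, 0, 0.2]
    - [0, 0, -0.012, 0, 0, 0, 0.2]

```text
t: 26.7
tool_pos: [0.4458, -0.0015, 0.0336]
orientation: [2.342, 2.094, -0.0]
force: [-0.2, -0.5, -0.5]
opening: 0.0548
```

Call:
move_arm:
  series:
    - [0, 0, -0.2, 0, 0, 0, 0.2]
    - [0, 0, -0.5, 0, 0, 0, 0.2]
    - [0, 0, -0.9, 0, 0, 0, 0.2]
    - [0, 0, -1, 0, 0, 0, 0.2]
    - [0, 0, -1, 0, 0, 0, 0.2]

```text
t: 27.2
tool_pos: [0.4476, -0.0017, 0.1359]
orientation: [2.34, 2.091, 0.005]
force: [0.3, -0.1, -0.9]
opening: 0.0558
```

```bash
python3 -c "
from plan import *
w=cam('scene');save('s25',w);crop(w,180,200,480,400,2.6,'s25')
plan([.6235,-.136,.21],98)
"
```

```text
t 27.25 pos [ 0.4464 -0.0016  0.134 ] open 0.0555 F [-0.3  0.1 -0.7] q [-0.12 -0.24  2.   -0.    1.38 -0.01]
[-0.589, 0.99, -0.392] [0.0005, 0.0001, -0.0801] rows 3
[-0.761, 0.756, -0.366] [0.0, 0.0, -0.0] rows 3
```

View pics/s25.png

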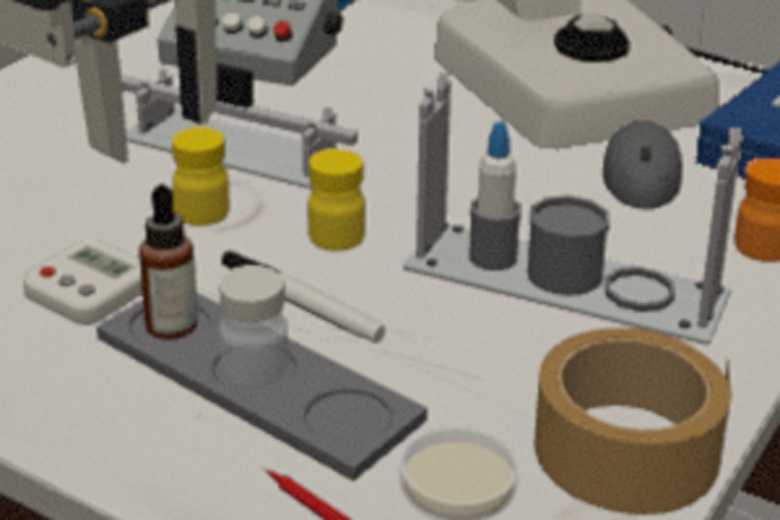

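The brown bottle stands in the timer-end seat. The dropper bottle is next.

Call:
move_arm:
  series:
    - [-0.05, 0.1, -0.35, 0, 0, -0.027, 0.6]
    - [-0.3, 0.5, -0.6, 0, 0, -0.054, 0.6]
    - [-0.59, 0.99, -0.75, 0, 0, -0.08, 0.6]
    - [-0.59, 0.99, -0.75, 0, 0, -0.08, 0.6]

```text
t: 27.65
tool_pos: [0.5399, -0.0737, 0.2078]
orientation: [2.059, 2.372, -0.001]
force: [-0.8, 0.6, -0.2]
opening: 0.0742
```

Call:
move_arm:
  series:
    - [-0.25, 0.25, 0, 0, 0, 0, 0.6]
    - [-0.5, 0.5, 0, 0, 0, 0, 0.6]
    - [-0.76, 0.75, 0, 0, 0, 0, 0.6]
    - [-0.76, 0.75, 0, 0, 0, 0, 0.6]
    - [-0.76, 0.75, 0, 0, 0, 0, 0.6]
    - [-0.76, 0.75, 0, 0, 0, 0, 0.6]

```text
t: 28.25
tool_pos: [0.6215, -0.1353, 0.2073]
orientation: [-2.06, -2.369, 0.001]
force: [-0.0, 0.1, -0.0]
opening: 0.0742
```

```bash
python3 -c "
from plan import *
from plant import read_state
w=cam('wrist');save('w26',w);crop(w,160,60,480,400,1.75,'w26')
plan([.6235,-.136,.054],98)
st=read_state();R=Rn.from_rotvec(st['orientation']).as_matrix();np.savez('st26',p=st['tool_pos'],R=R)
"
```

```text
t 28.3 pos [ 0.6217 -0.1353  0.2081] open 0.0746 F [-0.7  0.9  0.1] q [-0.29  0.23  1.39  0.    1.52 -0.43]
[-0.007, 0.012, 0.99] [-0.0003, -0.0002, 0.0001] rows 2
[-0.003, 0.006, 0.551] [0.0, 0.0, -0.0] rows 2
```

View pics/w26.png

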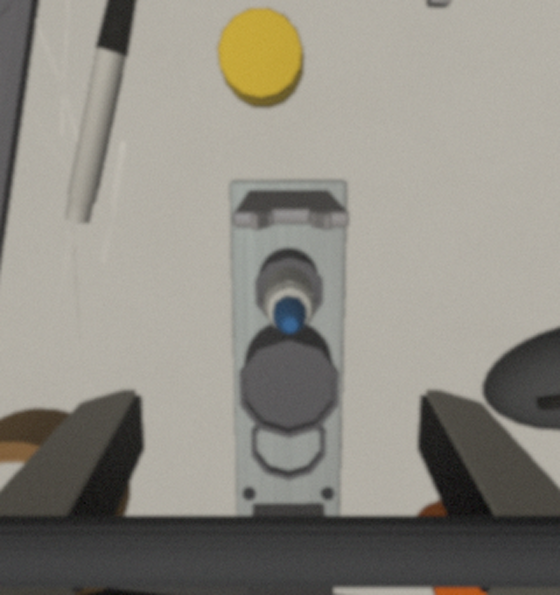

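```bash
python3 -c "
from plan import *
w=load('w26');z=np.load('st26.npz')
for n,u,v,h in [('tip',289,325,.108),('body top ring',289,310,.086)]:
  e=onz(w,160+u/1.75,60+v/1.75,h);print(n,e,np.round(z['R'].T@(e-z['p']),4))
"
```

```text
tip [ 0.62527054 -0.13668654  0.108     ] [-0.0019  0.0035  0.1001]
body top ring [ 0.62538888 -0.13583551  0.086     ] [-0.0011  0.0037  0.1221]
```

Call:
move_arm:
  series:
    - [-0.015, 0.03, 0.2, 0, 0, 0, 0.3]
    - [-0.015, 0.03, 0.6, 0, 0, 0, 0.2]
    - [-0.015, 0.03, 1.0, 0, 0, 0, 0.1]
    - [-0.015, 0.03, 1.0, 0, 0, 0, 0.1]
    - [-0.015, 0.03, 1.0, 0, 0, 0, 0.1]

```text
t: 28.8
tool_pos: [0.625, -0.1364, 0.1093]
orientation: [-2.06, -2.371, 0.001]
force: [0.3, -0.3, 0.1]
opening: 0.0511
```

```bash
python3 -c "
from plan import *
w=cam('wrist');save('w27',w);crop(w,160,60,480,400,1.75,'w27')
w=cam('scene');save('s27',w);crop(w,310,160,480,340,3.3,'s27')
plan([.6245,-.1365,.055],98)
"
```

```text
t 28.9 pos [ 0.6273 -0.1373  0.1123] open 0.0511 F [ 0.4 -0.8  0. ] q [-0.3   0.31  1.48 -0.    1.35 -0.44]
[0.013, -0.029, 0.573] [0.0013, 0.0006, 0.0] rows 2
```

View pics/w27.png

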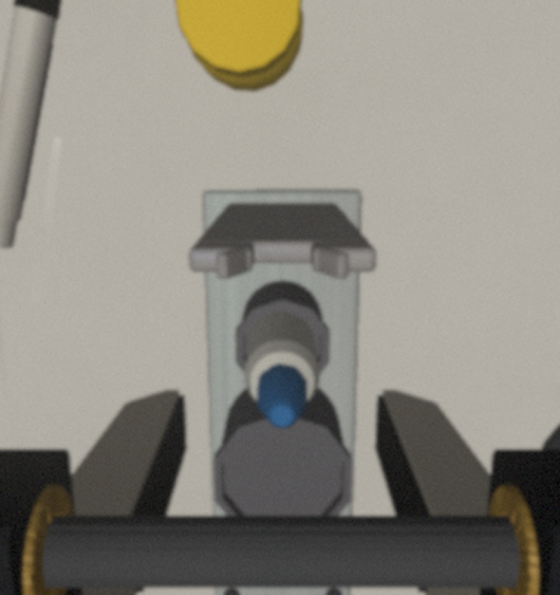

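View pics/s27.png

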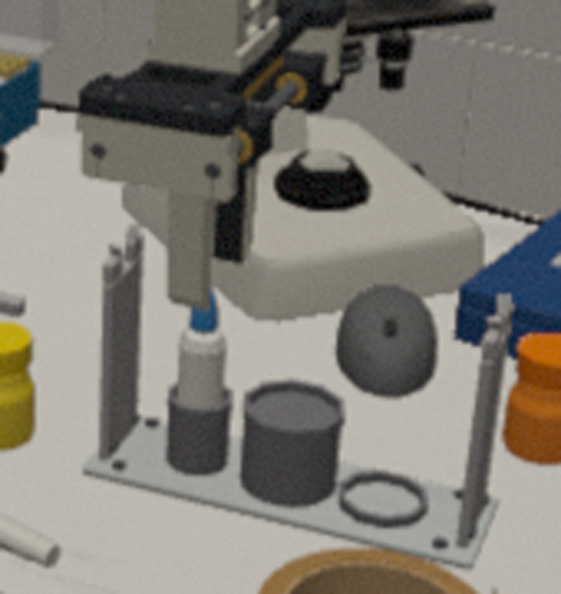

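Call:
move_arm:
  series:
    - [0, -0.01, 0.2, 0, 0, 0, 0.1]
    - [0, -0.01, 0.4, 0, 0, 0, 0.1]
    - [0, -0.01, 0.56, 0, 0, 0, 0.1]
    - [0, -0.01, 0.56, 0, 0, 0, 0.1]
    - [0, -0.01, 0.56, 0, 0, 0, 0.1]

```text
t: 29.4
tool_pos: [0.6254, -0.1374, 0.0541]
orientation: [2.06, 2.37, 0.001]
force: [0.5, -0.5, 0.5]
opening: 0.0511
```

```bash
python3 -c "
from plan import *
w=cam('wrist');save('w28',w);crop(w,160,60,480,400,1.75,'w28')
w=cam('scene');save('s28',w);crop(w,310,160,480,340,3.3,'s28')
plan([.6245,-.1365,.055],98)
"
```

```text
t 29.5 pos [ 0.626  -0.1376  0.0548] open 0.051 F [-0.2  1.1 -0.2] q [-0.3   0.36  1.52 -0.    1.25 -0.44]
[0.013, -0.013, -0.002] [0.0008, 0.0004, -0.0001] rows 1
```

View pics/w28.png

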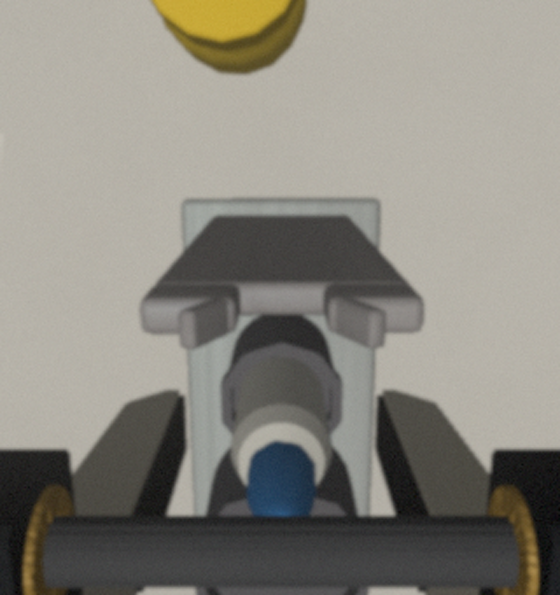

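View pics/s28.png

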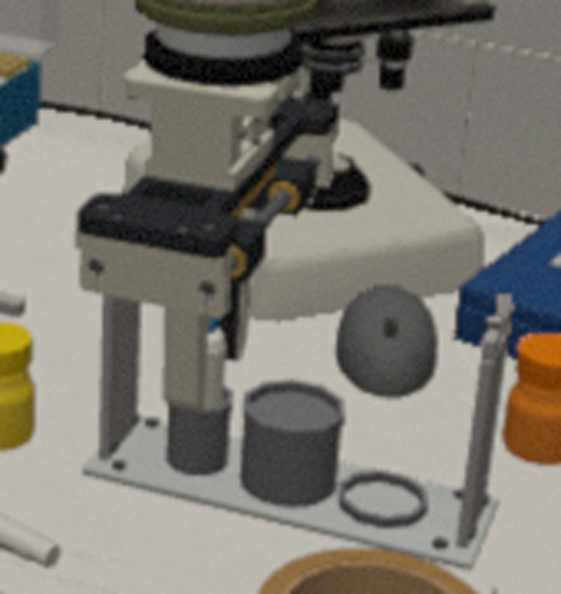

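Call:
move_arm:
  series:
    - [0, 0, 0, 0, 0, 0, -0.6]
    - [0, 0, 0, 0, 0, 0, -0.6]
    - [0, 0, 0, 0, 0, 0, -0.6]
    - [0, 0, 0, 0, 0, 0, -0.6]
    - [0, 0, 0, 0, 0, 0, -0.6]
  squeeze: 12

```text
t: 30.0
tool_pos: [0.6249, -0.1373, 0.0531]
orientation: [2.061, 2.37, 0.0]
force: [1.3, -0.9, 1.2]
opening: 0.0238
```

Call:
move_arm:
  series:
    - [0, 0, -0.08, 0, 0, 0, -0.6]
    - [0, 0, -0.2, 0, 0, 0, -0.6]
    - [0, 0, -0.5, 0, 0, 0, -0.6]
    - [0, 0, -0.9, 0, 0, 0, -0.6]
    - [0, 0, -1, 0, 0, 0, -0.6]
    - [0, 0, -1, 0, 0, 0, -0.6]

```text
t: 30.6
tool_pos: [0.6269, -0.1379, 0.157]
orientation: [2.057, 2.366, 0.004]
force: [0.1, -0.3, -0.5]
opening: 0.0233
```

```bash
python3 -c "
from plan import *
w=cam('scene');save('s29',w);crop(w,310,120,480,340,2.7,'s29')
plan([.4311,-.147,.13],83.6)
"
```

```text
t 30.65 pos [ 0.6255 -0.1375  0.1543] open 0.024 F [-0.2 -0.7 -2. ] q [-0.3   0.27  1.45 -0.    1.42 -0.44]
[0.09, -0.99, 0.121] [0.0009, 0.0003, 0.0799] rows 3
[-0.152, -0.941, 0.119] [0.0, -0.0, 0.0] rows 2
```

View pics/s29.png

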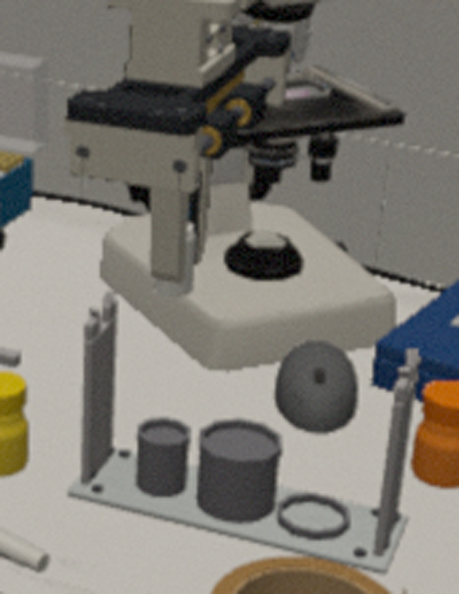

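Call:
move_arm:
  series:
    - [0.03, -0.33, 0, 0, 0, 0.027, -0.6]
    - [0.06, -0.66, 0, 0, 0, 0.054, -0.6]
    - [0.09, -0.99, 0, 0, 0, 0.08, -0.6]
    - [0.09, -0.99, 0, 0, 0, 0.08, -0.6]

```text
t: 31.05
tool_pos: [0.5202, -0.1413, 0.1491]
orientation: [-2.341, -2.085, 0.006]
force: [1.0, -0.3, -0.8]
opening: 0.0236
```

Call:
move_arm:
  series:
    - [-0.05, -0.33, 0.05, 0, 0, 0, -0.6]
    - [-0.1, -0.66, 0.15, 0, 0, 0, -0.6]
    - [-0.15, -0.94, 0.35, 0, 0, 0, -0.6]
    - [-0.15, -0.94, 0.35, 0, 0, 0, -0.6]
    - [-0.15, -0.94, 0.35, 0, 0, 0, -0.6]
    - [-0.15, -0.94, 0.35, 0, 0, 0, -0.6]

```text
t: 31.65
tool_pos: [0.4316, -0.1467, 0.1184]
orientation: [2.341, 2.093, 0.001]
force: [-0.4, 0.7, 0.4]
opening: 0.0236
```

```bash
python3 -c "
from plan import *
w=cam('wrist');save('w30',w);crop(w,0,0,640,480,1.25,'w30')
w=cam('scene');save('s30',w);crop(w,200,180,440,400,2.5,'s30')
plan([.4311,-.147,.023],83.6)
"
```

```text
t 31.75 pos [ 0.4318 -0.1468  0.1187] open 0.0239 F [ 0.1 -0.3 -0.1] q [-0.44 -0.2   2.    0.    1.34 -0.33]
[-0.002, -0.009, 0.957] [0.0006, 0.0002, 0.0001] rows 2
```

View pics/w30.png

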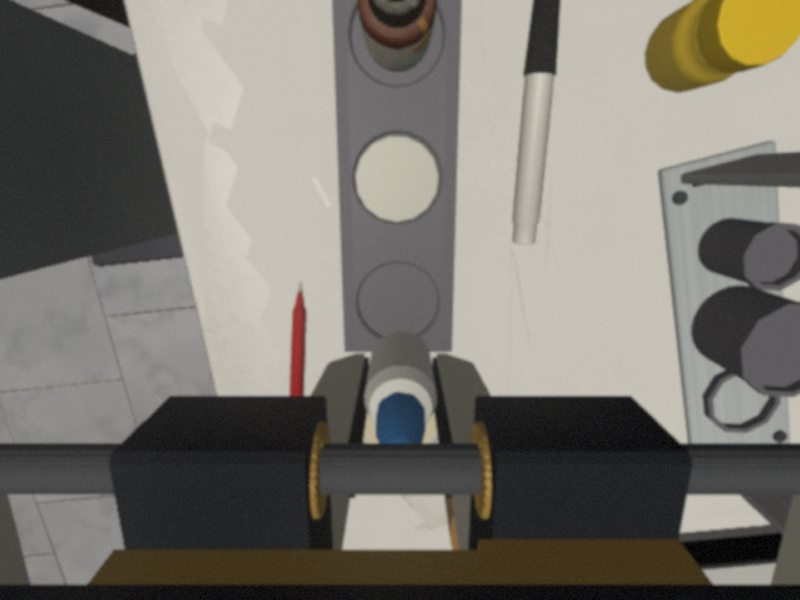

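View pics/s30.png

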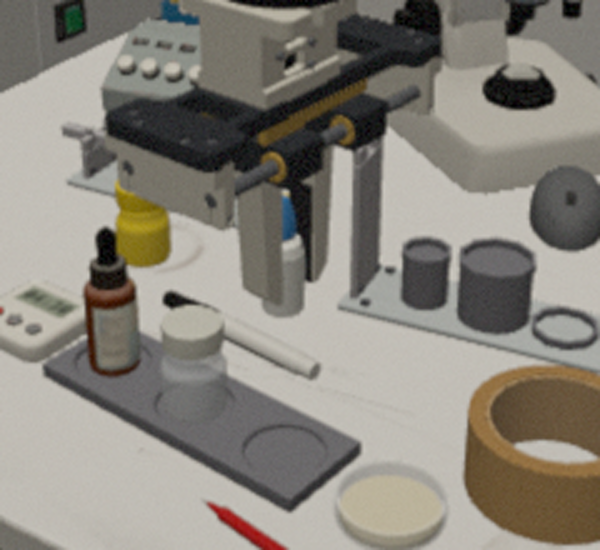

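Call:
move_arm:
  series:
    - [0, -0.007, 0.3, 0, 0, 0, -0.6]
    - [0, -0.007, 0.6, 0, 0, 0, -0.6]
    - [0, -0.007, 0.8, 0, 0, 0, -0.6]
    - [0, -0.007, 0.9, 0, 0, 0, -0.6]
    - [0, -0.007, 0.94, 0, 0, 0, -0.6]
    - [0, -0.007, 0.95, 0, 0, 0, -0.6]
    - [0, -0.007, 0.95, 0, 0, 0, -0.6]

```text
t: 32.45
tool_pos: [0.4307, -0.1469, 0.024]
orientation: [2.341, 2.092, 0.001]
force: [0.1, 0.3, -0.7]
opening: 0.0237
```

Call:
move_arm:
  series:
    - [0, 0, 0.015, 0, 0, 0, -0.6]
    - [0, 0, 0.03, 0, 0, 0, -0.6]
    - [0, 0, 0.03, 0, 0, 0, -0.6]
    - [0, 0, 0.03, 0, 0, 0, -0.6]

```text
t: 32.85
tool_pos: [0.4298, -0.1465, 0.02]
orientation: [2.342, 2.093, 0.0]
force: [0.2, -0.8, -0.5]
opening: 0.0236
```

```bash
python3 -c "
from plan import *
w=cam('wrist');save('w31',w);crop(w,160,140,480,400,2,'w31')
w=cam('scene');save('s31',w);crop(w,240,260,380,400,4,'s31')
plan([.4311,-.147,.02],83.6)
"
```

```text
t 32.95 pos [ 0.4298 -0.1465  0.02  ] open 0.024 F [ 0.2 -0.3  0.4] q [-0.44 -0.07  2.07  0.    1.14 -0.33]
[-0.004, 0.014, -0.0] [0.0002, 0.0001, -0.0001] rows 1
```

View pics/s31.png

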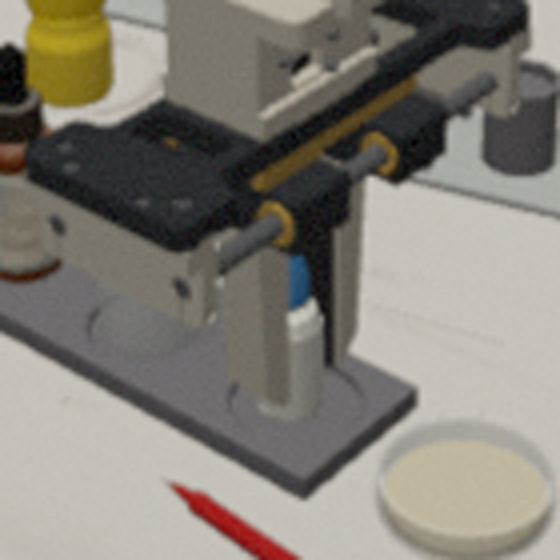

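View pics/w31.png

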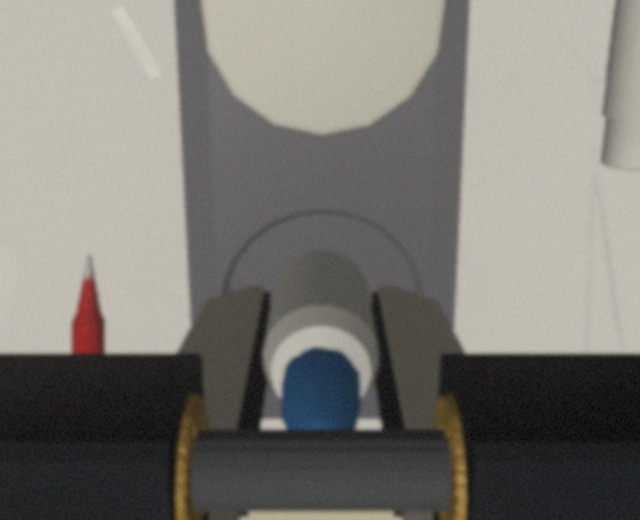

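Call:
move_arm:
  series:
    - [0, 0.01, 0.01, 0, 0, 0, -0.6]
    - [0, 0.01, 0.01, 0, 0, 0, -0.6]
    - [0, 0.01, 0.01, 0, 0, 0, -0.6]

```text
t: 33.25
tool_pos: [0.4308, -0.1466, 0.019]
orientation: [2.342, 2.093, 0.0]
force: [-1.4, 0.6, 3.0]
opening: 0.0238
```

Contact felt, at 3 N. One small step more, then release.

Call:
move_arm:
  series:
    - [0, 0, 0.005, 0, 0, 0, -0.6]
    - [0, 0, 0.005, 0, 0, 0, -0.6]
    - [0, 0, 0, 0, 0, 0, 0.1]
    - [0, 0, 0, 0, 0, 0, 0.1]
    - [0, 0, 0, 0, 0, 0, 0.1]
    - [0, 0, 0, 0, 0, 0, 0.1]

```text
t: 33.85
tool_pos: [0.4306, -0.1465, 0.0187]
orientation: [2.342, 2.094, 0.0]
force: [-0.4, 0.4, 0.4]
opening: 0.0495
```

Call:
move_arm:
  series:
    - [0, 0, -0.2, 0, 0, 0, 0.1]
    - [0, 0, -0.5, 0, 0, 0, 0.1]
    - [0, 0, -0.9, 0, 0, 0, 0.1]
    - [0, 0, -1, 0, 0, 0, 0.1]
    - [0, 0, -1, 0, 0, 0, 0.1]

```text
t: 34.35
tool_pos: [0.4323, -0.1473, 0.121]
orientation: [2.339, 2.091, 0.003]
force: [-0.4, 0.1, -0.4]
opening: 0.0513
```

Call:
move_arm:
  series:
    - [0, 0.2, -0.5, 0, 0, 0, 0.1]
    - [0, 0.4, -1, 0, 0, 0, 0.1]
    - [0, 0.4, -1, 0, 0, 0, 0.1]
    - [0, 0.4, -1, 0, 0, 0, 0.1]
    - [0, 0.4, -1, 0, 0, 0, 0.1]

```text
t: 34.85
tool_pos: [0.4692, -0.1505, 0.2162]
orientation: [-2.34, -2.092, 0.002]
force: [-0.2, 0.1, -1.0]
opening: 0.0511
```

```bash
python3 -c "
from plan import *
w=cam('wrist');save('w32',w);crop(w,0,0,640,480,1.25,'w32')
w=cam('scene');save('s32',w);crop(w,180,180,480,400,2.6,'s32')
w=cam('side');save('d32',w);crop(w,210,180,450,410,2.5,'d32')
plan([.4311,-.147,.02],83.6)
"
```

```text
t 35.0 pos [ 0.4689 -0.1505  0.2163] open 0.0508 F [ 0.6  0.1 -1. ] q [-0.41 -0.16  1.78 -0.    1.53 -0.3 ]
[-0.005, -0.188, 0.99] [-0.0011, -0.0003, -0.0001] rows 3
[-0.004, -0.188, 0.974] [-0.0, -0.0, -0.0] rows 2
```

View pics/w32.png

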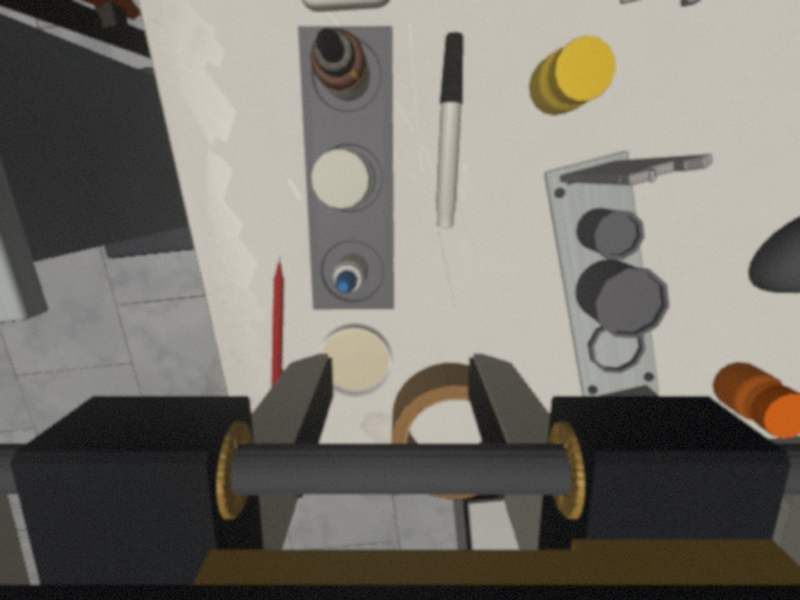

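View pics/s32.png

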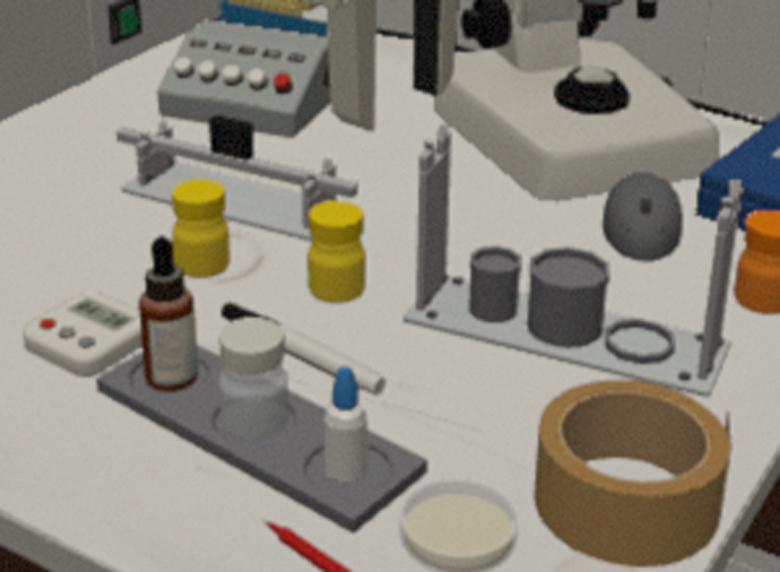

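View pics/d32.png

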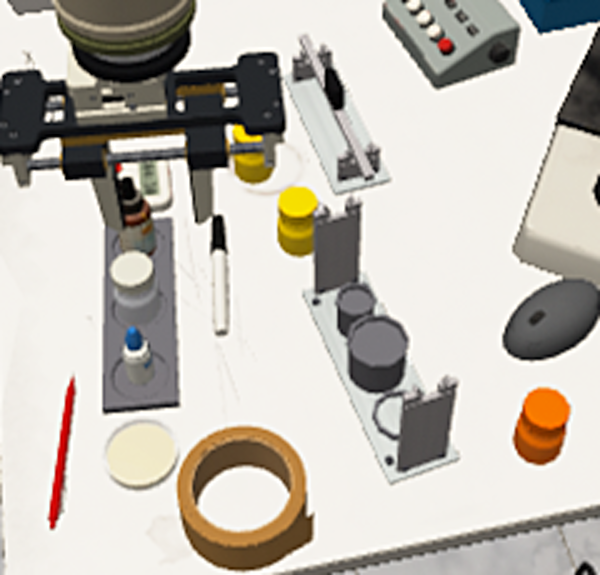

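```bash
python3 -c "
from h import *
w=load('w32');s=load('s32')
A=lambda u,v:(w,u/1.25,v/1.25);S=lambda u,v:(s,180+u/2.6,180+v/2.6)
c=np.array([.439,-.0760]);a=np.radians(-6.4);ey=np.array([-np.sin(a),np.cos(a)]);ex=np.array([np.cos(a),np.sin(a)])
for n,p,q,h in [('bulb',(331,41),(162,242),.108),('lid',(340,179),(252,335),.068),('tip',(346,281),(345,372),.074)]:
  for e in (onz(*A(*p),h),onz(*S(*q),h),tri(A(*p),S(*q))[0]): print(n,np.round([ex@(e[:2]-c),ey@(e[:2]-c),e[2]],4))
v=load('w11');B=lambda u,t:(v,100+u/1.7,60+t/1.7)
e=onz(*B(363,51),.04);l=onz(*B(300,108),.004);r=onz(*B(427,108),.004);tab0=onz(*B(364,275),.07);tab1=onz(*B(364,370),.07)
print('bar end',e,'base far edge mid',(l+r)/2,'overhang',np.linalg.norm((e-(l+r)/2)[:2]),'expected .018; tab mid',(tab0+tab1)/2)
a0=load('scene0')['frame'].astype(int);a1=load('s32')['frame'].astype(int)
for n,(x0,y0,x1,y1) in {'timer':(188,290,240,325),'dish':(332,362,382,400)}.items(): print(n,np.abs(a0-a1)[y0:y1,x0:x1].mean(), np.abs(a0-a1)[440:470,100:160].mean())
"
```

```text
bulb [0.0025 0.0687 0.108 ]
bulb [-0.0088  0.0655  0.108 ]
bulb [1.000e-04 7.230e-02 1.011e-01]
lid [-0.0002 -0.001   0.068 ]
lid [-0.0034  0.0005  0.068 ]
lid [-0.0014  0.0002  0.067 ]
tip [ 0.0023 -0.0664  0.074 ]
tip [-0.0045 -0.0698  0.074 ]
tip [ 0.001  -0.0665  0.0697]
bar end [0.65547204 0.22087143 0.04      ] base far edge mid [0.65750096 0.20068454 0.004     ] overhang 0.020288598940790267 expected .018; tab mid [0.66515797 0.11690881 0.07      ]
timer 12.77967032967033 4.6342592592592595
dish 4.8442105263157895 4.6342592592592595
```

```bash
python3 -c "
from plant import *
print(close_job())"
```

```text
the job is handed in; nothing more can be done
None
```

The job is done and handed in after about 35 s of the 112 s allowed; `close_job()` gives no verdict.

**What I did:** I lifted the bar by its tab and laid it in the low rest while all three bottles still stood in the carrier. I then set the jar in the middle seat, the brown bottle in the seat by the timer, and the dropper bottle in the seat by the dish.

**Last checks:**
- **Bar:** it lies in both notches, tab up. It is about 2–5 mm off centre lengthwise; 20 mm is allowed.
- **Bottles:** all three stand upright in their seats. Combining the wrist and scene views puts the jar within about 2 mm of its seat centre, the dropper bottle within about 6 mm and the brown bottle within about 4 mm (limit 14 mm). Before each release I felt the bottle touch the seat floor.
- **Timer and dish:** the dish's patch of the scene picture matches the start to within noise. The timer's patch differed (12.8 against 4.6 elsewhere), probably because the brown bottle now overlaps it in that view. By eye the timer has not moved.
- **Arm:** it is clear of everything.

**Where checks disagreed:** for the bulb and dropper tips, the scene camera alone gave x readings 7–11 mm nearer the robot than the wrist camera. I put this down to hand-picked pixels and calibration. Combined, the tip heights came out 4–7 mm below the expected values, even though the seat contacts matched.

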